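Clamp a book in the cam press for re-gluing its spine

ROBOT

A 7-joint arm with a two-finger parallel gripper is mounted at the origin on the work surface; the furniture and walls round the work are solid. World frame = base frame: x ahead of the robot, y to its left, z up, the work surface at z = 0. Lengths are in m, angles in rad, forces in N, time in s.
With the tool pointing down it reaches from about 0.425 to 0.825 m from the base axis. Payload 3.6 kg.
Tool frame: the origin (TCP) lies at the very end of the fingers, on their centre line; the grasp point (between the pads) lies 19 mm behind it; z points along the fingers, y is the direction in which the jaws open and shut (so a half turn about z gives the same grasp; the last joint's range is limited). The gripper opens to 93 mm and grips with 3 to 60 N. Pads are 15 mm wide; open, the fingers measure 128 mm over their backs; the gripper's body (75 mm by 188 mm) begins 65 mm behind the grasp point.
Start: joints at [1.317, 0.615, -0.013, 1.423, 0.008, 1.103, -0.04], TCP at [0.147, -0.633, 0.193] pointing down, gripper open.
Joint ranges: [-3.12, 3.12], [-0.3, 2.06], [-1.34, 1.32], [0.26, 2.42], [-1.36, 4.5], [0.01, 1.98], [-2.84, 2.84]. Speed limits (rad/s): [2.79, 2.79, 3.14, 3.14, 3.14, 3.14, 3.14].

INTERFACE

Orientations are given as a unit quaternion [x, y, z, w].
In Python, from bench import arm, cams, order, models gives the robot as it stands.
- The arm moves only by the tool carry_out, never from a script. Its argument "targets" is a list of rows, each a list of 3 entries, a list of its own where there are three numbers: the shift along the tool's x, y, z in cm, then the turn, a rotation vector about the tool's x, y, z in units of 8 degrees (1.0 is 8 degrees), then the finger opening in cm, from 0 to 9.3. A call has 1 to 8 rows; each row is the pose to reach, as a shift and turn from the pose commanded when the call began, along the tool's axes at that moment; what a row does not reach only later rows make up. A row lasts 1/10 s, in which the tool goes at most 50 mm and 8.59 degrees, less where a joint would pass 70% of its speed; a pose out of reach is approached as far as the arm can. A call with a gripper value outside its range is refused whole. The fingers move at their own pace and stop on an object; "force" is the grip in N (left out, the last holds). Time passes only in rows, so rows that repeat a pose let the fingers close. It gives the time, the measured TCP pose, the force and the opening at its end, in the units of the state.
- arm.sense(): the state, without advancing time (a new reading comes with each control period).
- cams.get_image(name): name is "side" or "top"; returns (picture, depth): 420x560x3 uint8, red, green, blue; 420x560 float32, m along the optical axis (not along the pixel's ray), 0 where there is no reading.
- cams.get_calibration(name): a dict with "fx", "fy", "cx", "cy" (pixels), "R" (3x3) and "t" (3): a world point X has camera coordinates R X + t. Camera axes: x right, y down, z forward; pixel columns grow to the right and rows downward; lengths in m; the calibration is good to about 2 mm. A picture is of the moment at which its call begins. get_calibration takes no time and is no camera call.
- order.hand_in(): hands the job in, once; it reports no verdict.
Trained networks look in the newest picture that a camera, given by its name, has taken for a name from the list of things; names that differ only in an ending like _2 or _b are one class to them, and where a whole thing is asked for, a point or a joint stands for the part that bears it (a point fixed in the world has none). Each returns a list of dicts, best first, with "confidence" (0 to 1); they miss things now and then, are a little off and sometimes report something else, mostly with a low value. They report only what shows in the picture. A call takes as long as a camera call.
- models.search_frame(camera, target): "pixel" ([column, row] in pixels, amid what is visible of it).
The state is a dict: "t": time; "joint_positions": joint angles; "qvel": joint speeds; "tau": joint torques, N m; "ee_pos": TCP position; "orientation": TCP orientation; "contact_force": force on the tool from outside, world axes, zero at the start; "wrist_torque": the same for the moment, N m; "finger_gap": finger opening in m.
Only numpy, scipy, OpenCV 4.12 (cv2) and the standard library are available. Lean on these libraries where they do the work, as an engineer would, in place of code of your own. Each camera call takes 0.05 s, during which the arm holds its last target.

TASK

The loose spine of the dark blue book is to be re-glued: lift the book, keep it spine up, and lower it between the two cheeks of the wooden book press until it stands on the press's bed, centred along the cheeks, then let go. Then push the press's lever handle round its quarter turn until it rests against its stop pin, so that the book is held tight; feel for the stop and do not force the lever against it. Leave the other things on the desk alone.

Things in the scene. Friction and masses are not known exactly. Their poses are not given: they have to be found in the camera images.
- book: The book to clamp: dark blue, 24 thick, 152 from spine to fore-edge, 210 from tail to head, 0.3 to 0.6 kg. Starts standing on its fore-edge on the desk, spine up, on the right. Origin: middle of its tail end, 76 mm above its underside. Axes: x across the thickness, y from spine to fore-edge (down), z from tail to head.
- book_spine (a point): Highest point of the book: middle of the spine, half way between head and tail. Same axes as book.
- book_foot (a point): Middle of the fore-edge, the book's underside, 152 mm below book_spine. Same axes as book.
- book_press: Wooden book press; heavy, does not shift; turned up to 18 degrees. Origin on the desk under the middle of the gap between its two cheeks. Axes: x along the cheeks, y across the gap from the fixed to the sliding cheek and the lever, z up. Base board x +-111, y -61 to 129. Cheeks 196 long, tops 88 above the desk; fixed cheek y -42 to -16. Guide-bar bearings x +-66, y 95 to 117, 52 high.
- press_bed (a point): Middle of the gap on the bed (top of the base board), 22 mm above the desk, where book_foot belongs. Same axes as book_press.
- cheek_face: Cork face of the sliding cheek (origin and axes of the press; moves along y). At the start the gap between the cork faces is y -16 to +16, or up to 1.8 mm less. The lever's round cam pushes the cheek on by up to 9.5 mm; it takes the book along to the fixed cheek and clamps it, with about 40 N at the lever's stop, 2 N less for each mm that lever_grip is short of it.
- cam_lever: The lever: a level bar 116 mm above the desk, 10 mm steel rod to 56 mm from its axis, then a dark wooden grip, 17 mm thick, to 131 mm. It starts within 0.4 rad of the press's +y; turned anticlockwise seen from above it closes and then points about along the press's -x. It stays where it is left. Pushed at 90 mm from the axis it takes about 5 N, rising to about 8 N as the book is squeezed.
- lever_pivot (a point): Point on the lever's vertical turning axis at the lever's height, 116 mm above the desk, at x = 0, y = 63 of the press. Same axes as book_press.
- lever_grip (a point): Point on the lever's middle line, 90 mm from its axis. Axes: y outwards along the lever, z up. The lever stops hard against a steel pin (47 mm from the axis, top 125 mm up, on the cheek side) when it points 1.50 rad, give or take 0.12 by how the pin is set that day, anticlockwise from the press's +y. More than 25 N on it is too much; the clamped book's top is 174 mm up.
- ink_bottle: Bystander: square ink bottle, 49 x 48 x 58, near the press. Origin under its middle.
- mug: Bystander: white mug on a coaster, 84 wide, 91 high. Origin under its middle.
- letter_opener: Bystander: brass letter opener lying on the desk between book and press, 216 long, 9 high. Origin under its middle.
- desk_clock: Bystander: small round desk clock, 87 high, at the far right. Origin under its middle.

How it is judged:
By the outcome, as a careful person would: the job done as asked, in the order asked, and still so for the second after the job is handed in, with the robot touching nothing.
It also fails if it takes over 70 s, if anything falls off the work surface, if the arm or the gripper's body presses on something with over 40 N, if the wrist force passes 120 N, or if a joint passes its speed limit or range.

## Working session

There is one attempt and no reset: what is moved stays moved. The work goes in short steps, Python scripts to look and compute and a tool call to move; the robot and the scene stay as the last step left them, time stands still between calls to the robot, and variables do not carry over. Pictures are saved under pics/ and viewed, and the job is handed in when it is done.

Besides the shell and the picture viewer there is one more tool, called after ">>>" as name(argument=value, ...), one argument or row to a line, values as JSON. carry_out: Moves the arm, as the interface text tells. Its arguments: {"type":"object","properties":{"targets":{"type":"array"},"force":{"type":"number"}},"required":["targets"]}

```bash
ls; mkdir -p pics; cat > h.py <<'E'
import numpy as np, cv2
from scipy.spatial.transform import Rotation as Rn
from bench import arm,cams,order,models
def snap(n,fn):
    im,d=cams.get_image(n); cv2.imwrite('pics/'+fn+'.png',im[:,:,::-1]); np.save('pics/'+fn+'.npy',d); np.save('pics/'+fn+'_im.npy',im); return im,d
def world(n,d):
    c=cams.get_calibration(n); v,u=np.mgrid[0:d.shape[0],0:d.shape[1]]
    P=np.stack([(u-c['cx'])/c['fx']*d,(v-c['cy'])/c['fy']*d,d],-1)
    W=(P-np.array(c['t']))@np.array(c['R']); W[d==0]=np.nan; return W
def ray(n,px,z):
    c=cams.get_calibration(n); R=np.array(c['R']);t=np.array(c['t'])
    r=np.array([(px[0]-c['cx'])/c['fx'],(px[1]-c['cy'])/c['fy'],1])@R; o=-t@R
    return o+r*(z-o[2])/r[2]
def proj(n,X):
    c=cams.get_calibration(n); p=np.array(c['R'])@np.array(X)+np.array(c['t']); return p[0]/p[2]*c['fx']+c['cx'],p[1]/p[2]*c['fy']+c['cy']
E
python3 - <<'E'
from h import *
print(arm.sense())
for n in('top','side'):
    snap(n,n+'0')
    for t in ['book','book_press','cam_lever','lever_grip','lever_pivot','letter_opener','ink_bottle','mug','desk_clock']:
        if n=='top' or t in('book','cam_lever'): print(n,t,[(np.round(r['pixel']),round(r['confidence'],2)) for r in models.search_frame(n,t)][:3])
E
```

```text
pics
{'t': 0.0, 'joint_positions': array([ 1.31651996,  0.61590349, -0.01262454,  1.4248753 ,  0.00806846,
        1.10341363, -0.0403955 ]), 'qvel': array([-0.00036083, -0.00173194,  0.00091636,  0.00013184, -0.00111421,
       -0.00051522, -0.00013232]), 'tau': array([ 1.02721942e-04, -4.58943522e+01,  2.09168075e-01, -1.65746999e+01,
       -6.10266184e-02,  2.03822216e-02,  2.21542637e-04]), 'ee_pos': array([ 0.14660628, -0.63237268,  0.19169927]), 'orientation': array([ 9.93517343e-01,  1.13673492e-01, -1.46858286e-04, -1.26682407e-03]), 'contact_force': array([-0.19549963,  0.0314739 ,  0.05980365]), 'wrist_torque': array([-0.01742838, -0.01263374,  0.00603422]), 'finger_gap': 0.09304620239612633}
top book [(array([384., 212.]), 0.78)]
top book_press [(array([245., 201.]), 0.86)]
top cam_lever [(array([218., 198.]), 0.73)]
top lever_grip [(array([220., 196.]), 0.97), (array([241., 199.]), 0.41)]
top lever_pivot [(array([247., 197.]), 0.93), (array([166., 271.]), 0.51)]
top letter_opener [(array([319., 210.]), 0.56)]
top ink_bottle [(array([207., 258.]), 0.64)]
top mug [(array([164., 269.]), 0.8), (array([383., 213.]), 0.58)]
top desk_clock [(array([404., 144.]), 0.83)]
side book [(array([333., 195.]), 0.74), (array([254., 264.]), 0.51)]
side cam_lever [(array([235., 260.]), 0.86)]
```

View pics/top0.png

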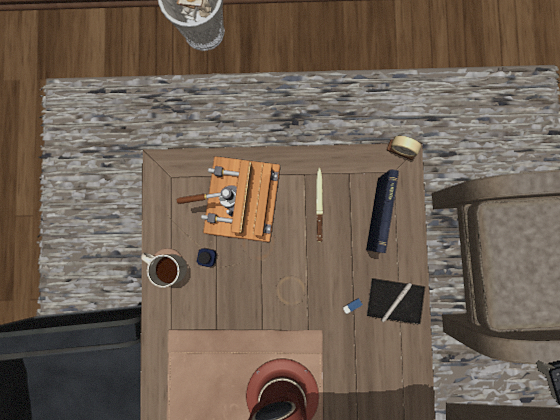

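View pics/side0.png

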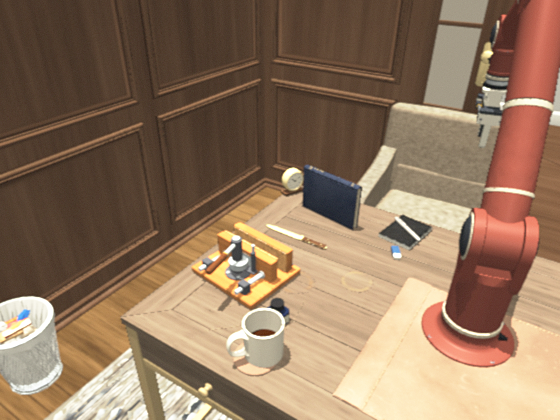

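The top view shows the press at (245,200) with its lever pointing left (grip about (192,199)). The book is at (383,212), the opener at (319,205), the ink bottle at (206,257) and the mug at (165,270). Next I'll measure from depth.

```bash
python3 - <<'E'
from h import *
d=np.load('pics/top0.npy'); im=np.load('pics/top0_im.npy').astype(int); W=world('top',d)
c=cams.get_calibration('top'); print(c['fx'],-np.array(c['R']).T@np.array(c['t']))
def reg(u0,u1,v0,v1,z0,z1):
    m=np.zeros(d.shape,bool); m[v0:v1,u0:u1]=1; m&=(W[...,2]>z0)&(W[...,2]<z1); return m
def rect(nm,m):
    P=W[m]; r=cv2.minAreaRect((P[:,:2]*1000).astype(np.float32)); print(nm,m.sum(),'z',np.round(np.nanpercentile(P[:,2],[5,50,95]),4),'rect',np.round(r[0],1),np.round(r[1],1),round(r[2],1)); return r
print('desk z',np.nanmedian(W[reg(260,300,240,280,-.05,.05)][:,2]))
rect('book top',reg(355,405,160,262,.135,.17))
rect('press base',reg(195,290,150,250,.012,.03))
rect('cheeks',reg(195,290,150,250,.078,.096))
r=reg(195,290,150,250,.078,.096).astype(np.uint8)
n,l=cv2.connectedComponents(r)
for i in range(1,n):
    if (l==i).sum()>60: rect('cheek%d'%i,l==i)
m=reg(170,260,180,215,.105,.135); rect('lever',m)
for z in((.105,.112),(.112,.118),(.118,.127),(.127,.2)): 
    m=reg(170,260,170,235,*z)
    if m.sum(): print(z,m.sum(),W[m][:,:2].mean(0), W[m][:,:2].min(0),W[m][:,:2].max(0))
rect('ink',reg(190,225,240,275,.03,.08)); rect('mug',reg(135,190,245,295,.03,.12)); rect('opener',reg(305,330,160,245,.004,.02)); rect('clock',reg(385,425,130,162,.02,.12))
a=cv2.imread('pics/top0.png')[145:255,160:300]; cv2.imwrite('pics/crop0.png',cv2.resize(a,None,fx=5,fy=5,interpolation=cv2.INTER_CUBIC))
E
```

```text
419.6024677215735 [ 0.42214216 -0.02620828  1.19755791]
desk z -0.0003332610799614521
book top 855 z [0.1397 0.1488 0.1532] rect [ 495.9 -279.5] [ 25.1 209.9] 78.6
press base 2789 z [0.0176 0.0217 0.026 ] rect [527.  103.3] [190.5 266.1] 81.2
cheeks 1512 z [0.0834 0.0876 0.0913] rect [545.2  79. ] [109.8 195.4] 81.4
cheek1 785 z [0.0836 0.0875 0.0914] rect [548.3  99.1] [ 37.1 195.4] 81.2
cheek2 715 z [0.0834 0.0876 0.0911] rect [538.9  37.9] [ 26.6 195.3] 81.4
lever 361 z [0.1157 0.1228 0.1306] rect [546.7 184.2] [140.8  63.3] 78.0
(0.105, 0.112) 9 [0.53346863 0.1259716 ] [0.50329487 0.11502923] [0.55530598 0.18044503]
(0.112, 0.118) 37 [0.54156961 0.18266502] [0.50259478 0.11475935] [0.55995531 0.25737238]
(0.118, 0.127) 249 [0.54192626 0.19435389] [0.50201823 0.11554105] [0.56699428 0.25721485]
(0.127, 0.2) 68 [0.55227505 0.13033951] [0.50441149 0.11537834] [0.56395302 0.21600699]
ink 266 z [0.0312 0.0358 0.0599] rect [385.7 200.4] [46.9 47.2] 78.8
mug 1084 z [0.034  0.0446 0.0961] rect [356.3 312.6] [110.6  83.6] 86.8
opener 364 z [0.0042 0.0067 0.0118] rect [ 535.3 -112.1] [ 67.5 241.7] 86.8
clock 439 z [0.0291 0.0751 0.0882] rect [ 681.5 -358.7] [74.  30.9] 66.9
```

View pics/crop0.png

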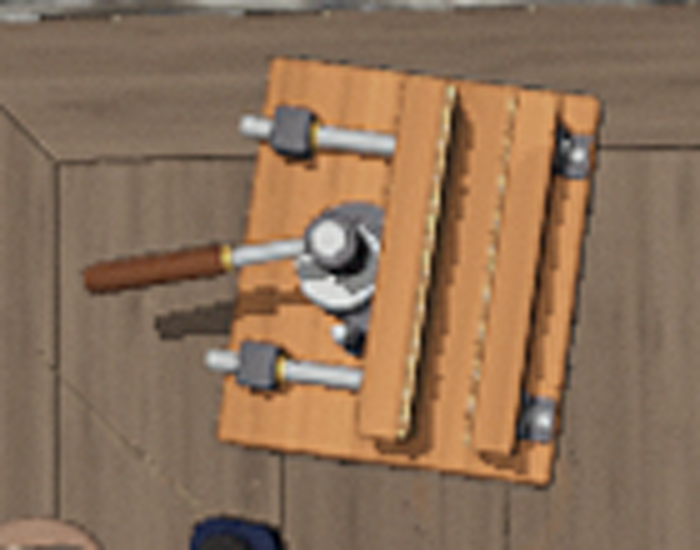

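```bash
python3 - <<'E'
from h import *
def rect(nm,P):
    if len(P)<20: print(nm,len(P)); return
    r=cv2.minAreaRect((P[:,:2]*1000).astype(np.float32)); q=np.cov(P[:,:2].T); w,v=np.linalg.eigh(q); a=np.degrees(np.arctan2(v[1,1],v[0,1]))
    print(nm,len(P),'z',np.round(np.percentile(P[:,2],[5,50,95]),4),'rect',np.round(r[0],1),np.round(r[1],1),round(r[2],1),'pca',np.round(a,2),'mean',np.round(P[:,:2].mean(0)*1000,1))
for n in('top','side'):
    d=np.load(f'pics/{n}0.npy'); W=world(n,d).reshape(-1,3); x,y,z=W.T
    # book: all points above z>.03
    s=(x>.37)&(x<.62)&(y<-.22)&(y>-.34)
    rect(n+' booktop',W[s&(z>.145)&(z<.16)]); rect(n+' book',W[s&(z>.03)&(z<.16)])
    # press frame guess
    a=np.radians(-8.7); o=np.array([.5433,.0666]); X=(x-o[0])*np.cos(a)+(y-o[1])*np.sin(a); Y=-(x-o[0])*np.sin(a)+(y-o[1])*np.cos(a)
    rect(n+' fixed',W[(abs(X)<.11)&(Y>-.055)&(Y<-.008)&(z>.080)&(z<.096)])
    rect(n+' slide',W[(abs(X)<.11)&(Y>.0)&(Y<.040)&(z>.080)&(z<.096)])
    s=(abs(X)<.12)&(Y>-.08)&(Y<.14)&(z>.015)&(z<.028); rect(n+' base',W[s])
    for e in np.arange(-.06,.08,.01):
        for nm,lo,hi in(('f',-.055,-.0),('s',.0,.05)):
            k=(abs(X-e)<.005)&(Y>lo)&(Y<hi)&(z>.083)&(z<.094)
            if n=='top' and k.sum()>5: print(nm,round(e,2),np.round([Y[k].min()*1000,Y[k].max()*1000],1),end=' ')
    k=(X>-.13)&(X<.13)&(Y>.065)&(Y<.22)&(z>.1)&(z<.135)
    Q=W[k]; print('\nlever',k.sum())
    g=k&(Y>.1)
    rect(n+' grip',W[g]); 
    for yy in np.arange(.06,.21,.01):
        j=k&(abs(Y-yy)<.005)
        if j.sum(): print(np.round([yy*1000,X[j].min()*1000,X[j].max()*1000,Y[j].max()*1000,np.median(z[j])*1000],1))
    h=(abs(X)<.03)&(abs(Y-.063)<.03)&(z>.1); print('hub zmax',np.percentile(z[h],98), X[h&(z>.135)].mean(),Y[h&(z>.135)].mean())
print([ (n,ray(n,p,.116)) for n,p in(('top',(247,197)),('top',(220,196)))])
E
```

```text
top booktop 717 z [0.1457 0.1495 0.1535] rect [ 495.9 -279.3] [ 23.3 209.9] 78.4 pca 168.37 mean [ 495.2 -278.6]
top book 1476 z [0.0438 0.1444 0.1525] rect [ 495.9 -279.4] [ 25.7 209.9] 78.3 pca 168.56 mean [ 496.1 -273.5]
top fixed 712 z [0.0835 0.0876 0.0911] rect [538.9  37.9] [ 26.6 195.3] 81.4 pca 171.3 mean [537.5  37.7]
top slide 702 z [0.084  0.0877 0.0914] rect [547.4  93.5] [ 25.6 195.4] 81.2 pca 171.29 mean [546.7  93.5]
top base 2736 z [0.0177 0.0217 0.0257] rect [548.7  99.8] [190.  222.2] 81.2 pca 177.44 mean [544.8 104.4]
f -0.06 [-42.4 -17.4] s -0.06 [14.7 41.5] f -0.05 [-41.3 -16.4] s -0.05 [14.8 45.6] f -0.04 [-42.1 -17. ] s -0.04 [14.9 48.4] f -0.03 [-41.3 -16.7] s -0.03 [15.2 42.9] f -0.02 [-42.1 -17.6] s -0.02 [15. 42.] f -0.01 [-41.3 -16.3] s -0.01 [14.8 42.7] f 0.0 [-41.9 -17.4] s 0.0 [14.6 49.9] f 0.01 [-41.3 -16.5] s 0.01 [15.1 42.8] f 0.02 [-41.7 -17.4] s 0.02 [14.4 42.5] f 0.03 [-41.2 -16.8] s 0.03 [15.4 42.6] f 0.04 [-42.2 -17.2] s 0.04 [15.  42.5] f 0.05 [-41.4 -16.2] s 0.05 [15.1 41.1] f 0.06 [-42.2 -17.2] s 0.06 [14.3 42.1] f 0.07 [-41.5 -16.3] s 0.07 
[... 1262 characters left out ...]
.  217.8] [18.3 94.6] 3.1 pca 97.16 mean [535.5 225.2]
[ 70.  -18.6   6.8  74.8 125.2]
[ 80.  -16.8   6.4  84.5 118.4]
[ 90.  -15.1  -6.3  94.7 118.3]
[100.  -18.   -9.2 104.2 118.1]
[110.  -22.2 -13.2 114.4 119.8]
[120.  -27.7 -15.1 124.8 121. ]
[130.  -30.4 -16.6 135.  122.7]
[140.  -33.9 -18.5 144.4 121.6]
[150.  -38.1 -21.3 154.8 122. ]
[160.  -40.1 -23.1 165.  122.3]
[170.  -42.8 -25.6 174.3 121.5]
[180.  -46.1 -28.2 184.4 121.8]
[190.  -46.  -28.6 194.6 118.9]
hub zmax 0.1318128237656242 nan nan
[('top', array([0.54056783, 0.07543441, 0.116     ])), ('top', array([0.54477597, 0.14564442, 0.116     ]))]<stdin>:27: RuntimeWarning: Mean of empty slice.
  ret = ret.dtype.type(ret / rcount)
```

```bash
cat >> h.py <<'E'
def plan(p,yaw):
    s=arm.sense(); R0=Rn.from_quat(s['orientation']); R1=Rn.from_euler('z',yaw,degrees=True)*Rn.from_matrix(np.diag([1.,-1,-1]))
    sh=R0.inv().apply(np.array(p)-s['ee_pos'])*100; rv=np.degrees((R0.inv()*R1).as_rotvec())/8
    print('t',round(s['t'],2),'p',np.round(s['ee_pos'],4),'yaw',round(np.degrees(np.arctan2(*R0.apply([1,0,0])[[1,0]])),2),'zax',np.round(R0.apply([0,0,1]),3),'F',np.round(s['contact_force'],2),'gap',round(s['finger_gap'],4),'q',np.round(s['joint_positions'],2))
    print('shift cm',np.round(sh,2),'rot',np.round(rv,3),'dist',np.round(np.linalg.norm(sh),1))
E
python3 -c "
from h import *
plan([.4955,-.2785,.192],-11.6)"
```

```text
t 0.65 p [ 0.1468 -0.6332  0.1929] yaw 13.05 zax [ 0.  0. -1.] F [ 0.18  1.06 -0.95] gap 0.0933 q [ 1.32  0.61 -0.01  1.42  0.01  1.1  -0.04]
shift cm [ 41.98 -26.68   0.09] rot [-0.    -0.     3.082] dist 49.7
```

>>> carry_out(
  targets=[
    [[4,-2.5,0],[0,0,0.3],9.3],
    [[8.5,-5.4,0],[0,0,0.7],9.3],
    [[13,-8.2,0],[0,0,1.1],9.3],
    [[17.5,-11.1,0],[0,0,1.5],9.3],
    [[22,-14,0],[0,0,1.9],9.3],
    [[26.5,-16.8,0],[0,0,2.3],9.3],
    [[30.5,-19.4,0],[0,0,2.7],9.3],
    [[33,-21,0],[0,0,3.08],9.3],
  ],
  force=35,
)

```text
t: 1.45
ee_pos: [0.4229, -0.3517, 0.1932]
orientation: [0.995, -0.101, 0.001, -0.0]
contact_force: [0.4, 0.2, -0.0]
finger_gap: 0.093
```

```bash
python3 -c "
from h import *
plan([.4955,-.2785,.192],-11.6)"
```

```text
t 1.45 p [ 0.4229 -0.3517  0.1932] yaw -11.61 zax [ 0.001  0.    -1.   ] F [ 0.37  0.23 -0.01] gap 0.093 q [ 0.61  0.46  0.07  1.72 -0.04  0.96 -1.08]
shift cm [ 5.64 -8.63  0.13] rot [-0.003 -0.008 -0.002] dist 10.3
```

>>> carry_out(
  targets=[
    [[2.2,-3.4,0],[0,0,0],9.3],
    [[4.2,-6.4,0],[0,0,0],9.3],
    [[5.6,-8.6,0],[0,0,0],9.3],
    [[5.6,-8.6,0],[0,0,0],9.3],
    [[5.6,-8.6,0],[0,0,0],9.3],
  ],
)

```text
t: 1.95
ee_pos: [0.4928, -0.2811, 0.1928]
orientation: [0.995, -0.1, -0.0, 0.0]
contact_force: [-0.2, -1.3, -0.4]
finger_gap: 0.0927
```

```bash
python3 -c "
from h import *
plan([.4955,-.2785,.101],-11.6)
snap('top','top1');snap('side','side1')
a=cv2.imread('pics/top1.png')[150:270,330:450]; b=cv2.imread('pics/side1.png')[100:260,240:440]
cv2.imwrite('pics/c1.png',np.hstack([cv2.resize(a,(400,400)),cv2.resize(b,(400,400))]))"
```

```text
t 1.95 p [ 0.4928 -0.2811  0.1928] yaw -11.53 zax [-0.001 -0.001 -1.   ] F [-0.19 -1.26 -0.37] gap 0.0927 q [ 0.44  0.49  0.06  1.67 -0.03  0.99 -1.26]
shift cm [ 0.21 -0.32  9.18] rot [0.004 0.003 0.009] dist 9.2
```

View pics/c1.png

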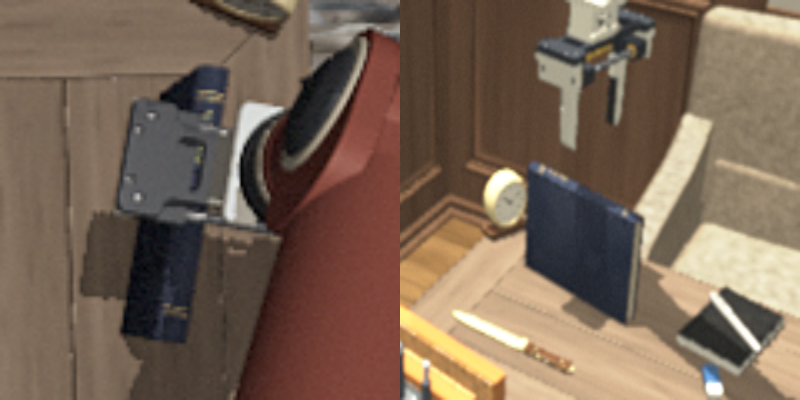

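The gripper sits squarely across the book, near mid-length, with the fingers above the spine. Descending now.

>>> carry_out(
  targets=[
    [[0.1,-0.1,2.5],[0,0,0],9.3],
    [[0.1,-0.2,5.5],[0,0,0],9.3],
    [[0.1,-0.2,8],[0,0,0],9.3],
    [[0.1,-0.2,9.15],[0,0,0],9.3],
    [[0.1,-0.2,9.15],[0,0,0],9.3],
    [[0.1,-0.2,9.15],[0,0,0],6],
  ],
)

```text
t: 2.65
ee_pos: [0.4946, -0.2805, 0.1023]
orientation: [0.995, -0.102, 0.001, 0.0]
contact_force: [1.2, -0.8, 1.2]
finger_gap: 0.0886
```

>>> carry_out(
  targets=[
    [[0,0,0],[0,0,0],3.5],
    [[0,0,0],[0,0,0],3],
    [[0,0,0],[0,0,0],2.6],
    [[0,0,0],[0,0,0],2],
    [[0,0,0],[0,0,0],1.8],
    [[0,0,0],[0,0,0],1.8],
    [[0,0,0],[0,0,0],1.8],
    [[0,0,0],[0,0,0],1.8],
  ],
)

```text
t: 3.45
ee_pos: [0.4944, -0.2791, 0.1013]
orientation: [0.995, -0.101, -0.0, -0.0]
contact_force: [0.3, 0.4, 0.7]
finger_gap: 0.0255
```

```bash
python3 -c "
from h import *
plan([.4955,-.2785,.101],-11.6)
"
```

```text
t 3.45 p [ 0.4944 -0.2791  0.1013] yaw -11.59 zax [ 0.  0. -1.] F [0.27 0.44 0.72] gap 0.0255 q [ 0.45  0.59  0.05  1.78 -0.04  0.77 -1.26]
shift cm [ 0.1  -0.08  0.03] rot [-0.003  0.001  0.002] dist 0.1
```

>>> carry_out(
  targets=[
    [[0,0,0],[0,0,0],1.8],
    [[0,0,0],[0,0,0],1.8],
    [[0,0,-1],[0,0,0],1.8],
    [[0,0,-3],[0,0,0],1.8],
    [[0,0,-5],[0,0,0],1.8],
    [[0,0,-5],[0,0,0],1.8],
  ],
)

```text
t: 4.05
ee_pos: [0.4958, -0.2806, 0.1537]
orientation: [0.995, -0.101, 0.002, 0.001]
contact_force: [0.5, -0.9, -4.0]
finger_gap: 0.0239
```

```bash
python3 -c "
from h import *
plan([.5433,.0666,.240],-8.7)
snap('side','side2')
cv2.imwrite('pics/c2.png',cv2.resize(cv2.imread('pics/side2.png')[100:310,180:440],None,fx=2.5,fy=2.5))
"
```

```text
t 4.05 p [ 0.4958 -0.2806  0.1537] yaw -11.61 zax [ 0.005 -0.003 -1.   ] F [ 0.5  -0.91 -4.02] gap 0.0239 q [ 0.44  0.53  0.05  1.72 -0.03  0.89 -1.26]
shift cm [ -2.29 -34.95  -8.71] rot [ 0.015 -0.037 -0.364] dist 36.1
```

View pics/c2.png

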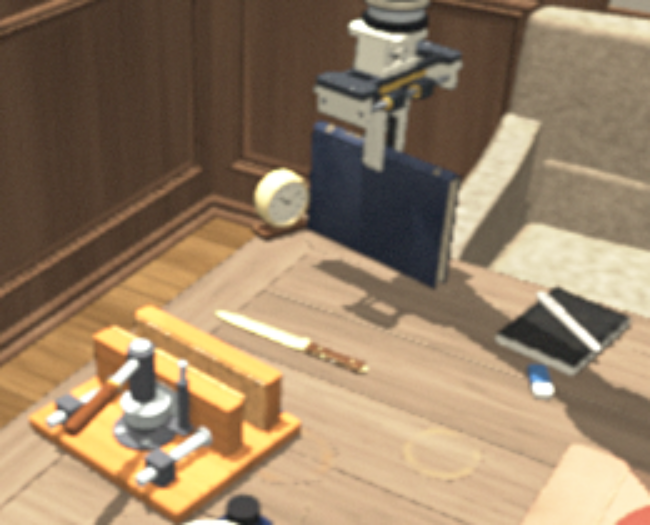

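The book is held level, about 50 mm above the desk (weight reading about 4 N, gap 23.9 mm). Carrying it to the press.

>>> carry_out(
  targets=[
    [[0,-1,-3],[0,0,0],1.8],
    [[-0.3,-4,-6],[0,0,0],1.8],
    [[-0.5,-8,-8.5],[0,0,-0.1],1.8],
    [[-0.8,-12,-9.2],[0,0,-0.15],1.8],
    [[-1.1,-16,-9.2],[0,0,-0.2],1.8],
    [[-1.4,-20,-9.2],[0,0,-0.25],1.8],
    [[-1.7,-24,-9.2],[0,0,-0.3],1.8],
    [[-2,-27,-9.2],[0,0,-0.36],1.8],
  ],
)

```text
t: 4.9
ee_pos: [0.5277, -0.0073, 0.2416]
orientation: [0.997, -0.074, -0.002, -0.001]
contact_force: [-0.3, 0.8, -5.3]
finger_gap: 0.0234
```

>>> carry_out(
  targets=[
    [[0,-3,0],[0,0,0],1.8],
    [[-0.2,-6,0],[0,0,0],1.8],
    [[-0.3,-8,0],[0,0,0],1.8],
    [[-0.3,-8,0],[0,0,0],1.8],
    [[-0.3,-8,0],[0,0,0],1.8],
  ],
)

```text
t: 5.4
ee_pos: [0.5369, 0.0682, 0.2418]
orientation: [0.997, -0.075, -0.002, 0.001]
contact_force: [-0.2, -1.4, -4.6]
finger_gap: 0.0238
```

```bash
python3 -c "
from h import *
for i in range(2):
  snap('top','top3');snap('side','side3')
  plan([.5433,.0666,.240],-8.7)
a=cv2.imread('pics/top3.png')[130:270,170:310]; b=cv2.imread('pics/side3.png')[130:330,150:350]
cv2.imwrite('pics/c3.png',np.hstack([cv2.resize(a,(400,400)),cv2.resize(b,(400,400))]))"
```

```text
t 5.5 p [0.5375 0.0667 0.2424] yaw -8.84 zax [-0.002 -0.002 -1.   ] F [-0.31  0.1  -5.07] gap 0.0234 q [-0.15  0.4  -0.03  1.66  0.01  1.08 -1.9 ]
shift cm [ 0.57 -0.08  0.24] rot [ 0.016  0.013 -0.018] dist 0.6
t 5.6 p [0.5379 0.0669 0.2429] yaw -8.86 zax [-0.001 -0.001 -1.   ] F [-0.29  0.42 -4.63] gap 0.0235 q [-0.14  0.4  -0.03  1.66  0.01  1.08 -1.9 ]
shift cm [ 0.54 -0.05  0.29] rot [ 0.008  0.006 -0.02 ] dist 0.6
```

View pics/c3.png

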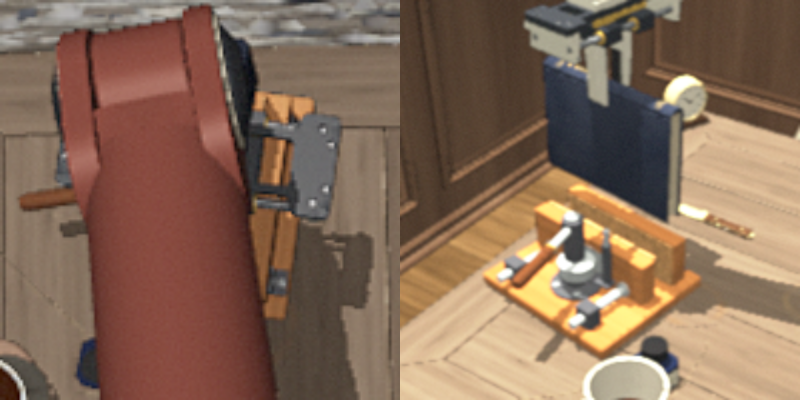

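```bash
cat > m.py <<'E'
from h import *
import sys
fn=sys.argv[1]; z0=float(sys.argv[2])  # book foot z
d=np.load(f'pics/{fn}.npy'); im=np.load(f'pics/{fn}_im.npy').astype(int); n='side' if 'side' in fn else 'top'; W=world(n,d)
a=np.radians(-8.7); o=np.array([.5433,.0666]); x,y,z=W[...,0],W[...,1],W[...,2]
X=(x-o[0])*np.cos(a)+(y-o[1])*np.sin(a); Y=-(x-o[0])*np.sin(a)+(y-o[1])*np.cos(a)
def fit(nm,m):
    for _ in range(3):
        A=np.c_[X[m],z[m],np.ones(m.sum())]; c,*_=np.linalg.lstsq(A,Y[m],rcond=None); r=Y-(X*c[0]+z*c[1]+c[2]); m=m&(abs(r)<.004)
    print(nm,m.sum(),'yaw rel',round(np.degrees(np.arctan(c[0])),2),'tilt deg',round(np.degrees(np.arctan(c[1])),2),'Y at z=.09,z=mid',np.round(1000*(c[2]+c[1]*np.array([.09,z[m].mean()])),1),'Xrange',np.round(np.percentile(X[m],[0.5,99.5])*1000,1),'zr',np.round(np.percentile(z[m],[.5,99.5])*1000,1)); return c
dark=(im[...,2]>im[...,0]+8)
fit('book face',dark&(abs(Y-.012)<.025)&(abs(X)<.13)&(z>z0+.01)&(z<z0+.145))
fit('fixed cork',(abs(Y+.016)<.008)&(abs(X)<.09)&(z>.05)&(z<.083))
fit('slide back',(abs(Y-.042)<.006)&(X>-.09)&(X<.0)&(z>.035)&(z<.083))
for nm,c0 in(('fixed',-.029),('slide',.029)):
    m=(abs(Y-c0)<.018)&(abs(z-.088)<.005)&(abs(X)<.11); P=np.c_[X[m],Y[m]]*1000
    if m.sum()>30: print(nm,'top',m.sum(),np.round(np.percentile(P,[1,50,99],axis=0),1).tolist(), cv2.minAreaRect(P.astype(np.float32)))
E
python3 m.py side3 .141; python3 m.py side0 .0; python3 m.py top0 0
```

```text
book face 2805 yaw rel -0.03 tilt deg -0.93 Y at z=.09,z=mid [15.1 13. ] Xrange [-106.5   96.1] zr [151.5 285.4]
fixed cork 407 yaw rel -0.0 tilt deg 0.16 Y at z=.09,z=mid [-12.  -12.1] Xrange [-88.3  88.9] zr [51.7 82.9]
slide back 179 yaw rel -0.03 tilt deg 0.08 Y at z=.09,z=mid [46.6 46.6] Xrange [-89.1  -0.7] zr [35.7 82.8]
fixed top 441 [[-100.7, -36.7], [-11.9, -22.5], [91.9, -11.6]] ((-3.1722869873046875, -24.447538375854492), (195.92474365234375, 27.093015670776367), 0.4018951952457428)
slide top 385 [[-100.4, 18.9], [-26.9, 33.7], [92.1, 46.9]] ((-3.9849929809570312, 31.484615325927734), (30.966331481933594, 195.2230987548828), 89.95747375488281)m.py:10: RuntimeWarning: Mean of empty slice.
  print(nm,m.sum(),'yaw rel',round(np.degrees(np.arctan(c[0])),2),'tilt deg',round(np.degrees(np.arctan(c[1])),2),'Y at z=.09,z=mid',np.round(1000*(c[2]+c[1]*np.array([.09,z[m].mean()])),1),'Xrange',np.round(np.percentile(X[m],[0.5,99.5])*1000,1),'zr',np.round(np.percentile(z[m],[.5,99.5])*1000,1)); return c
  ret = ret.dtype.type(ret / rcount)
Traceback (most recent call last):
  File "m
[... 1404 characters left out ...]
^^^^^^^^^^^^^^^^^^^^^^^^^^^^^^^^^^^^^^^^^^^^^^^^^^^^^^^
  File "m.py", line 10, in fit
    print(nm,m.sum(),'yaw rel',round(np.degrees(np.arctan(c[0])),2),'tilt deg',round(np.degrees(np.arctan(c[1])),2),'Y at z=.09,z=mid',np.round(1000*(c[2]+c[1]*np.array([.09,z[m].mean()])),1),'Xrange',np.round(np.percentile(X[m],[0.5,99.5])*1000,1),'zr',np.round(np.percentile(z[m],[.5,99.5])*1000,1)); return c
                                                                                                                                                                                                                  ~~~~~~~~~~~~~^^^^^^^^^^^^^^^^^
IndexError: index -1 is out of bounds for axis 0 with size 0
```

```bash
cat > m2.py <<'E'
from h import *
import sys
fn=sys.argv[1]; z0=float(sys.argv[2]); d=np.load(f'pics/{fn}.npy'); W=world('side',d); im=np.load(f'pics/{fn}_im.npy').astype(int)
a=np.radians(float(sys.argv[3])); o=np.array([float(sys.argv[4]),float(sys.argv[5])]); x,y,z=W[...,0],W[...,1],W[...,2]
X=(x-o[0])*np.cos(a)+(y-o[1])*np.sin(a); Y=-(x-o[0])*np.sin(a)+(y-o[1])*np.cos(a)
m=(abs(Y)<.04)&(abs(X)<.13)&(z>z0+.02)&(z<z0+.1)
for zz in np.arange(z0+.02,z0+.15,.01):
    k=(abs(Y)<.035)&(abs(X)<.13)&(abs(z-zz)<.005)
    print(round(zz,3),k.sum(),np.round([X[k].min()*1e3,X[k].max()*1e3,np.median(Y[k])*1e3],1),end=' | ')
m=(im[...,2]>im[...,0]+8)&(abs(Y-.012)<.025)&(abs(X)<.13)&(z>z0+.01)&(z<z0+.145)
for _ in range(3):
    A=np.c_[X[m],z[m],np.ones(m.sum())]; c,*_=np.linalg.lstsq(A,Y[m],rcond=None); r=Y-(X*c[0]+z*c[1]+c[2]); m=m&(abs(r)<.004)
print('\nyaw,tilt',np.degrees(c[:2]))
E
python3 m2.py side3 .141 -8.7 .5433 .0666; python3 m2.py side0 0 -11.6 .4955 -.279; python3 m2.py side2 .051 -11.6 .4955 -.279
```

```text
0.161 231 [-112.2   97.7   13.8] | 0.171 238 [-112.7   98.9   13.6] | 0.181 215 [-112.    98.6   13.5] | 0.191 243 [-112.4   96.9   13.2] | 0.201 230 [-112.2   94.6   13.1] | 0.211 243 [-112.1  100.3   13.1] | 0.221 239 [-112.4   98.3   12.8] | 0.231 252 [-111.6   98.3   12.7] | 0.241 253 [-112.6   98.9   12.5] | 0.251 257 [-112.2   96.2   12.4] | 0.261 257 [-112.6  100.3   12.3] | 0.271 243 [-112.1   97.2   12.1] | 0.281 277 [-111.9  100.1   11.6] | 
yaw,tilt [-0.0258091  -0.93383127]
0.02 152 [-107.4  100.6   15.2] | 0.03 153 [-106.9  102.8   15.3] | 0.04 157 [-106.5  101.9   15.1] | 0.05 156 [-107.4  104.4   15.3] | 0.06 170 [-107.8  103.2   15.2] | 0.07 154 [-107.3  103.3   15.1] | 0.08 157 [-106.1  103.1   15. ] | 0.09 171 [-107.6  100.2   15. ] | 0.1 167 [-109.2   99.9   15. ] | 0.11 163 [-107.5  100.4   15. ] | 0.12 173 [-109.1  100.1   15.4] | 0.13 178 [-106.1  102.9   15.1] | 0.14 186 [-108.8  103.8   14.3] | 
yaw,tilt [ 0.21460337 -0.1390782 ]
0.071 151 [-105.6  107.    13.4] | 0.081 177 [-104.9  106.1   12.7] | 0.091 165 [-103.6  102.4   12.6] | 0.101 169 [-104.5  103.1   12.4] | 0.111 169 [-104.4  105.1   12. ] | 0.121 173 [-105.7  103.5   12. ] | 0.131 170 [-105.8  104.7   11.8] | 0.141 180 [-105.3  104.    12. ] | 0.151 182 [-105.5  102.5   11.8] | 0.161 176 [-104.8  101.9   11.6] | 0.171 188 [-105.5  102.9   11.2] | 0.181 170 [-105.2  103.8   11.4] | 0.191 185 [-105.9  103.9   11. ] | 
yaw,tilt [ 0.11201701 -0.9019983 ]
```

>>> carry_out(
  targets=[
    [[0.2,-0.2,0],[-0.05,0,0.02],1.8],
    [[0.4,-0.35,1],[-0.1,0,0.02],1.8],
    [[0.4,-0.35,2.5],[-0.1,0,0.02],1.8],
    [[0.4,-0.35,3.7],[-0.1,0,0.02],1.8],
    [[0.4,-0.35,3.7],[-0.1,0,0.02],1.8],
    [[0.4,-0.35,3.7],[-0.1,0,0.02],1.8],
    [[0.4,-0.35,3.7],[-0.1,0,0.02],1.8],
  ],
)

```text
t: 6.3
ee_pos: [0.5433, 0.0717, 0.207]
orientation: [0.997, -0.077, 0.0, 0.007]
contact_force: [0.3, 1.2, -4.3]
finger_gap: 0.0237
```

```bash
python3 -c "
from h import *
snap('top','top4');snap('side','side4')
plan([.5433,.0666,.240],-8.7)
"; python3 m2.py side4 .105 -8.7 .5433 .0666;python3 m.py side4 .105
python3 -c "
import cv2,numpy as np
a=cv2.imread('pics/top4.png')[130:270,170:310]; b=cv2.imread('pics/side4.png')[150:300,180:330]
cv2.imwrite('pics/c4.png',np.hstack([cv2.resize(a,(400,600)),cv2.resize(b,(400,600))]))"
```

```text
t 6.4 p [0.5432 0.0717 0.2071] yaw -8.87 zax [-0.    -0.013 -1.   ] F [-0.78 -0.77 -4.1 ] gap 0.023 q [-0.16  0.44 -0.03  1.7   0.03  1.   -1.93]
shift cm [ 0.09  0.54 -3.28] rot [ 0.096 -0.012 -0.022] dist 3.3
0.125 211 [-107.3  107.2   18.4] | 0.135 212 [-107.3  105.6   18.4] | 0.145 224 [-106.   102.    18.5] | 0.155 208 [-106.9  102.1   18.5] | 0.165 223 [-106.4  101.2   18.5] | 0.175 223 [-106.9  104.4   18.6] | 0.185 238 [-105.8  104.    18.3] | 0.195 230 [-107.   103.    18.5] | 0.205 231 [-107.4  102.5   18.2] | 0.215 237 [-106.8   99.9   18.4] | 0.225 240 [-107.4  104.5   18.2] | 0.235 222 [-107.8  103.7   18.3] | 0.245 262 [-106.9  103.3   18. ] | 
yaw,tilt [-0.07524587 -0.1996986 ]
book face 2592 yaw rel -0.08 tilt deg -0.2 Y at z=.09,z=mid [18.8 18.5] Xrange [-101.8  101.1] zr [115.7 249.2]
fixed cork 307 yaw rel 0.04 tilt deg 1.92 Y at z=.09,z=mid [-11.2 -12. ] Xrange [-89.6  87.4] zr [51.1 81.1]
slide back 188 yaw rel -0.01 tilt deg -0.33 Y at z=.09,z=mid [46.5 46.6] Xrange [-89.9  -1. ] zr [36.  82.9]
fixed top 51 [[-100.9, -37.6], [-92.9, -20.9], [-80.7, -11.9]] ((-91.12760162353516, -24.685680389404297), (20.576171875, 26.775489807128906), 3.0426127910614014)
slide top 398 [[-101.1, 19.7], [-32.1, 33.5], [92.9, 46.9]] ((-3.6762924194335938, 32.63747024536133), (196.1905975341797, 28.63019371032715), 0.03791285306215286)
```

View pics/c4.png

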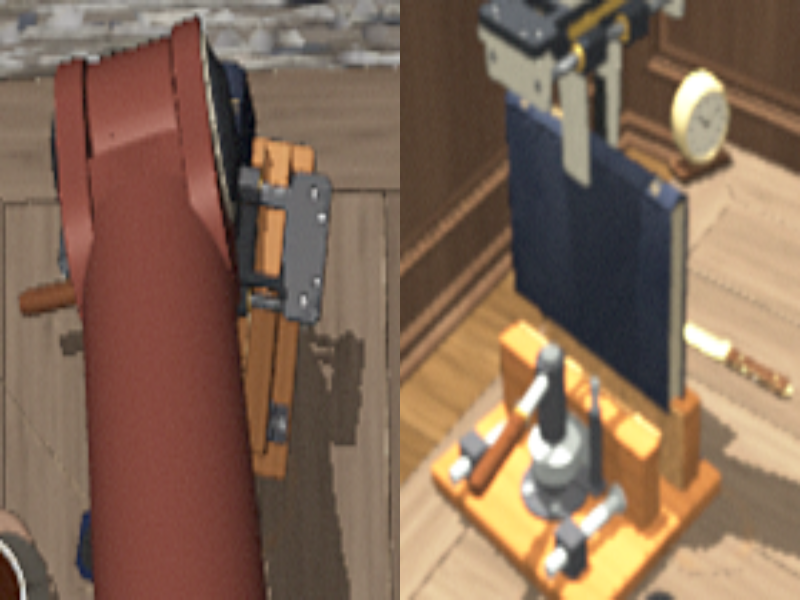

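>>> carry_out(
  targets=[
    [[-0.1,0.24,0],[0,0,0],1.8],
    [[-0.1,0.24,0.5],[0,0,0],1.8],
    [[-0.1,0.24,1],[0,0,0],1.8],
    [[-0.1,0.24,2],[0,0,0],1.8],
    [[-0.1,0.24,3],[0,0,0],1.8],
    [[-0.1,0.24,3.5],[0,0,0],1.8],
    [[-0.1,0.24,3.5],[0,0,0],1.8],
    [[-0.1,0.24,3.5],[0,0,0],1.8],
  ],
)

```text
t: 7.2
ee_pos: [0.5413, 0.0689, 0.1713]
orientation: [0.997, -0.077, -0.001, 0.007]
contact_force: [-0.4, -0.5, -4.6]
finger_gap: 0.0237
```

```bash
python3 -c "
from h import *
snap('top','top5');snap('side','side5')
plan([.5433,.0666,.240],-8.7)
"; python3 m2.py side5 .085 -8.7 .5433 .0666;python3 m.py side5 .085
python3 -c "
import cv2,numpy as np
a=cv2.imread('pics/top5.png')[130:270,170:310]; b=cv2.imread('pics/side5.png')[150:300,180:330]
cv2.imwrite('pics/c5.png',np.hstack([cv2.resize(a,(400,600)),cv2.resize(b,(400,600))]))"
```

```text
t 7.3 p [0.5417 0.069  0.1718] yaw -8.86 zax [-0.001 -0.014 -1.   ] F [-0.42 -0.19 -6.09] gap 0.0237 q [-0.16  0.48 -0.03  1.75  0.03  0.91 -1.93]
shift cm [ 0.21  0.31 -6.81] rot [ 0.097 -0.008 -0.021] dist 6.8
0.105 213 [-108.1   99.5   15.9] | 0.115 208 [-109.4  100.3   15.6] | 0.125 213 [-109.   101.6   15.4] | 0.135 214 [-108.9  103.    15.4] | 0.145 209 [-108.7  101.6   15.5] | 0.155 226 [-108.8  102.7   15.4] | 0.165 219 [-108.   100.6   15.2] | 0.175 226 [-107.9   98.1   15.5] | 0.185 222 [-108.3  103.1   15.5] | 0.195 214 [-109.9  102.1   15.3] | 0.205 238 [-110.1   99.1   15.3] | 0.215 336 [-108.4  101.6   13. ] | 0.225 158 [-109.4   50.1    5.6] | 
yaw,tilt [-0.01392549 -0.49854455]
book face 2294 yaw rel -0.01 tilt deg -0.5 Y at z=.09,z=mid [16.  15.5] Xrange [-103.3   99.3] zr [ 95.4 218.4]
fixed cork 3 yaw rel -49.13 tilt deg 1.37 Y at z=.09,z=mid [-112.9 -113.8] Xrange [-88.8 -88.4] zr [50.7 56.9]
slide back 184 yaw rel 0.18 tilt deg -0.3 Y at z=.09,z=mid [46.7 46.8] Xrange [-89.5  -1.4] zr [36.3 82.8]
slide top 547 [[-103.0, 13.2], [-26.8, 28.0], [95.5, 46.9]] ((-3.8732528686523438, 29.807594299316406), (34.20308303833008, 212.1477813720703), 89.91490936279297)
```

View pics/c5.png

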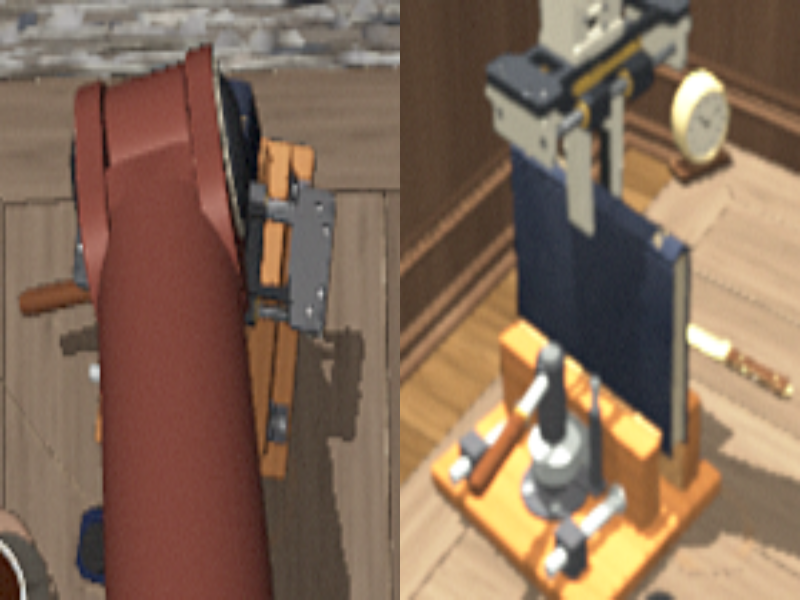

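The book's foot is inside the gap, centred in X and Y to within about 1 mm, with no side force. I'll lower the rest of the way, feeling for the bed.

>>> carry_out(
  targets=[
    [[0,0,1],[0,0,0],1.8],
    [[0,0,2],[0,0,0],1.8],
    [[0,0,3],[0,0,0],1.8],
    [[0,0,4],[0,0,0],1.8],
    [[0,0,4.4],[0,0,0],1.8],
    [[0,0,4.5],[0,0,0],1.8],
    [[0,0,4.5],[0,0,0],1.8],
  ],
)

```text
t: 8.0
ee_pos: [0.5413, 0.0683, 0.1263]
orientation: [0.997, -0.077, -0.0, 0.007]
contact_force: [-0.4, -0.1, -5.3]
finger_gap: 0.0235
```

>>> carry_out(
  targets=[
    [[0,0,0.15],[0,0,0],1.8],
    [[0,0,0.3],[0,0,0],1.8],
    [[0,0,0.3],[0,0,0],1.8],
  ],
)

```text
t: 8.3
ee_pos: [0.5411, 0.0682, 0.1235]
orientation: [0.997, -0.077, -0.001, 0.007]
contact_force: [-0.5, 0.0, -5.6]
finger_gap: 0.0239
```

>>> carry_out(
  targets=[
    [[0,0,0.1],[0,0,0],1.8],
    [[0,0,0.15],[0,0,0],1.8],
    [[0,0,0.15],[0,0,0],1.8],
  ],
)

```text
t: 8.6
ee_pos: [0.5413, 0.0685, 0.1231]
orientation: [0.997, -0.077, -0.0, 0.007]
contact_force: [-3.1, 0.1, 5.4]
finger_gap: 0.0241
```

```bash
python3 -c "
from h import *
plan([.5433,.0666,.240],-8.7)
"
```

```text
t 8.6 p [0.5413 0.0685 0.1231] yaw -8.86 zax [-0.001 -0.013 -1.   ] F [-3.11  0.12  5.41] gap 0.0241 q [-0.16  0.54 -0.03  1.81  0.04  0.8  -1.93]
shift cm [  0.24   0.31 -11.68] rot [ 0.096 -0.007 -0.02 ] dist 11.7
```

>>> carry_out(
  targets=[
    [[0,0,0],[0,0,0],2.6],
    [[0,0,0],[0,0,0],3],
    [[0,0,0],[0,0,0],3.4],
    [[0,0,0],[0,0,0],3.8],
    [[0,0,0],[0,0,0],4],
    [[0,0,0],[0,0,0],4],
    [[0,0,-0.5],[0,0,0],4],
    [[0,0,-1.5],[0,0,0],4],
  ],
)

```text
t: 9.4
ee_pos: [0.5406, 0.0683, 0.1368]
orientation: [0.997, -0.077, -0.001, 0.007]
contact_force: [0.4, 0.1, 0.6]
finger_gap: 0.0399
```

>>> carry_out(
  targets=[
    [[0,0,-2],[0,0,0],4],
    [[0,0,-4.5],[0,0,0],4],
    [[0,0,-7.5],[0,0,0],4],
    [[0,0,-10.5],[0,0,0],4],
    [[0,0,-12.5],[0,0,0],3],
    [[0,0,-12.5],[0,0,0],1],
  ],
)

```text
t: 10.0
ee_pos: [0.5435, 0.0706, 0.2659]
orientation: [0.997, -0.077, 0.004, 0.006]
contact_force: [0.5, 0.0, -1.4]
finger_gap: 0.0282
```

```bash
python3 -c "
from h import *
snap('side','side6')
plan([.5433,.0666,.240],-8.7)
"; python3 m2.py side6 .022 -8.7 .5433 .0666;python3 m.py side6 .06 2>&1|head -1
python3 -c "
import cv2,numpy as np
b=cv2.imread('pics/side6.png')[100:320,150:350]
cv2.imwrite('pics/c6.png',cv2.resize(b,(545,600)))"
```

```text
t 10.05 p [0.5422 0.0703 0.2636] yaw -8.86 zax [ 0.002 -0.013 -1.   ] F [-0.54  0.15 -0.76] gap 0.0244 q [-0.16  0.39 -0.03  1.62  0.03  1.14 -1.92]
shift cm [0.16 0.32 2.37] rot [ 0.09  -0.027 -0.02 ] dist 2.4
0.042 50 [-109.3  -93.8    8.1] | 0.052 57 [-109.1  -94.3    7.2] | 0.062 52 [-109.5  -92.8   13.4] | 0.072 57 [-110.2  -93.1    2.1] | 0.082 184 [-110.3   99.6   15.9] | 0.092 346 [-108.8   98.2   16.1] | 0.102 203 [-109.6  101.6   14.9] | 0.112 196 [-109.6   99.8   15.1] | 0.122 223 [-108.6  101.    14.8] | 0.132 202 [-108.3   98.8   14.9] | 0.142 216 [-107.7   99.5   14.8] | 0.152 207 [-109.9  101.8   14.8] | 0.162 246 [-107.5  101.9   14.5] | 
yaw,tilt [-0.0523464  -0.25376512]
m.py:10: RuntimeWarning: Mean of empty slice.
```

View pics/c6.png

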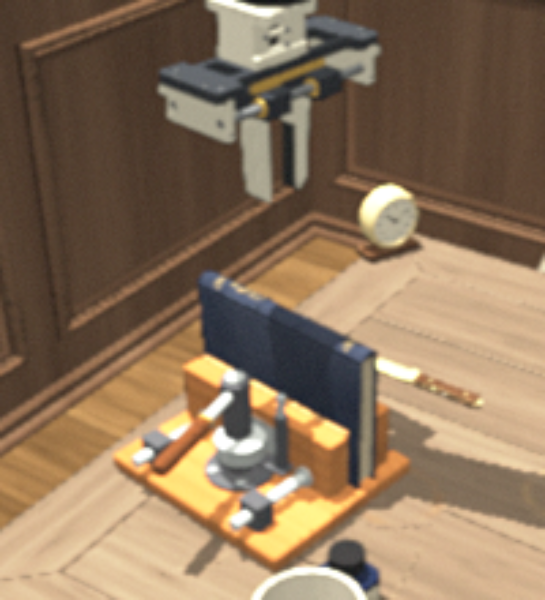

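The book stands upright on the bed, centred along the cheeks to within 1 mm. Now the lever.

```bash
cat >> h.py <<'E'
PV=np.array([.5511,.1319]); PY=81.3
def pose(phi,off,r=.09,z=.106):
    th=np.radians(PY+phi); u=np.array([np.cos(th),np.sin(th)]); n=np.array([u[1],-u[0]])
    return np.r_[PV+r*u+off*n,z],PY+phi-90
def arc(lst):
    s=arm.sense(); R0=Rn.from_quat(s['orientation']); p0=s['ee_pos']
    print('t',round(s['t'],2),'p',np.round(p0,4),'F',np.round(s['contact_force'],2))
    for phi,off,z in lst:
        p,yaw=pose(phi,off,z=z); R1=Rn.from_euler('z',yaw,degrees=True)*Rn.from_matrix(np.diag([1.,-1,-1]))
        print(phi,off,np.round(p,3),'sh',np.round(R0.inv().apply(p-p0)*100,2).tolist(),'rot',np.round(np.degrees((R0.inv()*R1).as_rotvec())/8,2).tolist())
E
python3 -c "
from h import *
arc([(16.3,.032,.26),(16.3,.032,.106)])"
```

```text
t 10.05 p [0.5422 0.0703 0.2636] F [-0.54  0.15 -0.76]
16.3 0.032 [0.571 0.225 0.26 ] sh [0.45, -15.76, 0.16] rot [0.09, -0.01, -2.06]
16.3 0.032 [0.571 0.225 0.106] sh [0.39, -15.96, 15.56] rot [0.09, -0.01, -2.06]
```

>>> carry_out(
  targets=[
    [[0.1,-4,0],[0.09,0,-0.6],0],
    [[0.2,-8,0],[0.09,0,-1.2],0],
    [[0.3,-12,0],[0.09,0,-1.7],0],
    [[0.45,-15.8,0],[0.09,0,-2.06],0],
    [[0.45,-15.8,0],[0.09,0,-2.06],0],
    [[0.45,-15.8,3],[0.09,0,-2.06],0],
    [[0.45,-15.9,6],[0.09,0,-2.06],0],
    [[0.45,-15.9,6],[0.09,0,-2.06],0],
  ],
)

```text
t: 10.85
ee_pos: [0.5664, 0.223, 0.1942]
orientation: [0.998, 0.066, -0.007, 0.003]
contact_force: [-0.0, -1.0, -0.6]
finger_gap: 0.0001
```

```bash
python3 -c "
from h import *
snap('side','side7');snap('top','top7')
arc([(16.3,.032,.106)]); print(arm.sense()['finger_gap'])
a=cv2.imread('pics/top7.png')[130:270,150:290]; b=cv2.imread('pics/side7.png')[130:310,160:320]
cv2.imwrite('pics/c7.png',np.hstack([cv2.resize(a,(400,450)),cv2.resize(b,(400,450))]))"
```

```text
t 10.95 p [0.5698 0.2248 0.1991] F [ 0.53 -0.1   0.  ]
16.3 0.032 [0.571 0.225 0.106] sh [0.15, -0.06, 9.31] rot [0.01, 0.03, -0.0]
0.0002164057455389908
```

View pics/c7.png

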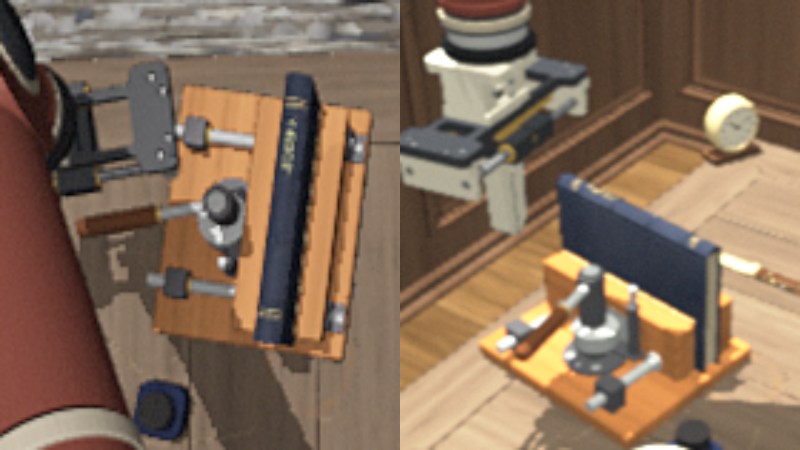

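>>> carry_out(
  targets=[
    [[0.1,0,3],[0,0,0],0],
    [[0.1,0,6],[0,0,0],0],
    [[0.1,0,8.5],[0,0,0],0],
    [[0.1,0,9.3],[0,0,0],0],
    [[0.1,0,9.3],[0,0,0],0],
    [[0.1,0,9.3],[0,0,0],0],
  ],
)

```text
t: 11.55
ee_pos: [0.5725, 0.2263, 0.1087]
orientation: [0.998, 0.066, 0.001, -0.0]
contact_force: [0.2, -0.2, 0.2]
finger_gap: 0.0001
```

```bash
python3 -c "
from h import *
snap('side','side8')
b=cv2.imread('pics/side8.png')[150:310,160:320]
cv2.imwrite('pics/c8.png',cv2.resize(b,(500,500)))
arc([(16.3,.026,.106),(16.3,.018,.106)]);"
```

```text
t 11.6 p [0.5726 0.2263 0.1088] F [-0.38  0.79  1.3 ]
16.3 0.026 [0.565 0.225 0.106] sh [-0.78, 0.07, 0.28] rot [-0.0, -0.01, -0.0]
16.3 0.018 [0.557 0.223 0.106] sh [-1.58, 0.07, 0.28] rot [-0.0, -0.01, -0.0]
```

View pics/c8.png

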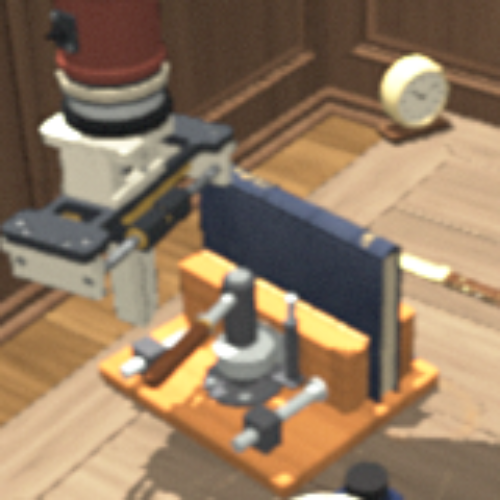

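```bash
python3 -c "
from h import *
arc([(16.3,.017,.105),(22,.017,.105),(28,.017,.105),(34,.017,.105),(40,.017,.105),(46,.017,.105),(52,.017,.105),(58,.017,.105)]);"
```

```text
t 11.6 p [0.5726 0.2263 0.1088] F [-0.38  0.79  1.3 ]
16.3 0.017 [0.556 0.223 0.105] sh [-1.68, 0.07, 0.38] rot [-0.0, -0.01, -0.0]
22 0.017 [0.547 0.223 0.105] sh [-2.58, -0.05, 0.38] rot [-0.0, -0.01, -0.71]
28 0.017 [0.537 0.222 0.105] sh [-3.54, -0.08, 0.38] rot [0.0, -0.01, -1.46]
34 0.017 [0.528 0.221 0.105] sh [-4.49, -0.02, 0.37] rot [0.0, -0.01, -2.21]
40 0.017 [0.519 0.218 0.105] sh [-5.44, 0.15, 0.37] rot [0.0, -0.01, -2.96]
46 0.017 [0.51  0.214 0.105] sh [-6.36, 0.41, 0.37] rot [0.0, -0.01, -3.71]
52 0.017 [0.502 0.209 0.105] sh [-7.25, 0.77, 0.37] rot [0.0, -0.01, -4.46]
58 0.017 [0.494 0.203 0.105] sh [-8.09, 1.22, 0.37] rot [0.0, -0.01, -5.21]
```

>>> carry_out(
  targets=[
    [[-0.6,0.05,0.35],[0,0,0],0],
    [[-1.2,0.05,0.35],[0,0,0],0],
    [[-1.7,0.05,0.35],[0,0,0],0],
    [[-2.6,-0.05,0.35],[0,0,-0.7],0],
    [[-3.1,-0.05,0.35],[0,0,-1.1],0],
  ],
)

```text
t: 12.1
ee_pos: [0.5391, 0.2223, 0.1036]
orientation: [0.989, 0.145, -0.001, 0.0]
contact_force: [-0.5, 0.2, 0.3]
finger_gap: -0.0001
```

```bash
python3 -c "
from h import *
arc([(28,.017,.105),(34,.017,.105),(40,.017,.105),(46,.017,.105),(52,.017,.105),(58,.017,.105)]);"
```

```text
t 12.1 p [0.5391 0.2223 0.1036] F [-0.47  0.16  0.25]
28 0.017 [0.537 0.222 0.105] sh [-0.16, -0.06, -0.14] rot [0.0, 0.02, -0.33]
34 0.017 [0.528 0.221 0.105] sh [-1.11, -0.15, -0.14] rot [0.0, 0.02, -1.08]
40 0.017 [0.519 0.218 0.105] sh [-2.07, -0.13, -0.14] rot [0.0, 0.02, -1.83]
46 0.017 [0.51  0.214 0.105] sh [-3.02, -0.01, -0.13] rot [-0.0, 0.02, -2.58]
52 0.017 [0.502 0.209 0.105] sh [-3.96, 0.2, -0.13] rot [-0.0, 0.02, -3.33]
58 0.017 [0.494 0.203 0.105] sh [-4.86, 0.51, -0.13] rot [-0.0, 0.02, -4.08]
```

```bash
python3 -c "
from h import *
snap('side','side9');snap('top','top9')
a=cv2.imread('pics/top9.png')[130:270,150:290]; b=cv2.imread('pics/side9.png')[170:310,160:300]
cv2.imwrite('pics/c9.png',np.hstack([cv2.resize(a,(400,400)),cv2.resize(b,(400,400))]))"
```

```text
(no output)
```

View pics/c9.png

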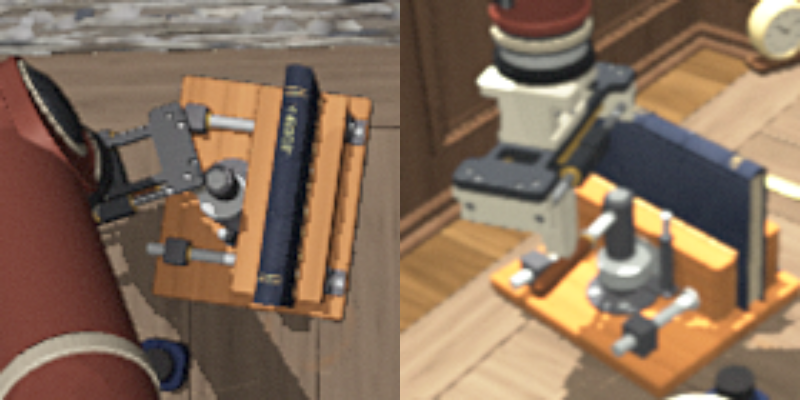

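```bash
cat > lev.py <<'E'
from h import *
import sys
# side-frame press origin: measured offset of side cam (~ -3.7 X, +4.1 Y from guess o)
for fn in sys.argv[1:]:
    n='side' if 'side' in fn else 'top'
    d=np.load(f'pics/{fn}.npy'); im=np.load(f'pics/{fn}_im.npy').astype(int); W=world(n,d); x,y,z=W[...,0],W[...,1],W[...,2]
    a=np.radians(-8.7); o=np.array([.5433,.0666]); X=(x-o[0])*np.cos(a)+(y-o[1])*np.sin(a); Y=-(x-o[0])*np.sin(a)+(y-o[1])*np.cos(a)
    if n=='side': X=X+.0037; Y=Y-.0041
    r=np.hypot(X,Y-.063); br=(im[...,0]>im[...,2]+20)&(im[...,0]<170)
    m=br&(z>.1)&(z<.13)&(r>.055)&(r<.14)&(Y>.03)
    phi=np.degrees(np.arctan2(-X[m],Y[m]-.063)); print(fn,m.sum(),'phi',np.round(np.percentile(phi,[5,50,95]),1),'r',np.round(np.percentile(r[m],[5,95])*1000),'z',np.round(np.percentile(z[m],[5,95])*1000))
E
python3 lev.py side0 top0 side8 side9 top9; python3 -c "
from h import *
p=arm.sense()['ee_pos'][:2]-PV; print(np.hypot(*p), np.degrees(np.arctan2(p[1],p[0]))-PY)"
```

```text
side0 84 phi [15.1 19.6 22.2] r [ 63. 131.] z [115. 123.]
top0 176 phi [11.8 17.  21.7] r [ 61. 125.] z [117. 126.]
side8 167 phi [13.2 17.8 21.8] r [ 62. 130.] z [116. 125.]
side9 150 phi [13.7 18.3 21.7] r [ 62. 130.] z [116. 126.]
top9 12 phi [14.1 16.4 18. ] r [57. 76.] z [122. 126.]
0.09104337409428762 16.2259755798797
```

```bash
python3 -c "
from h import *
a=cv2.imread('pics/side9.png')[200:280,195:275]
cv2.imwrite('pics/c9b.png',cv2.resize(a,(600,600),interpolation=cv2.INTER_CUBIC))
print('side proj TCP',proj('side',arm.sense()['ee_pos']))
W=world('side',np.load('pics/side9.npy'))
for v in range(225,275,4): print(v,[tuple(np.round(W[v,u]*1000).astype(int).tolist()) if W[v,u,2]==W[v,u,2] else 0 for u in range(205,262,6)])
print(arm.sense()['ee_pos'])
"
```

```text
side proj TCP (np.float64(217.78576743774977), np.float64(266.518969191516))
225 [(525, 267, 249), (505, 270, 258), (513, 243, 241), (506, 232, 237), (506, 212, 226), (601, 74, 118), (579, 76, 126), (555, 83, 139), (537, 82, 145), (514, 88, 156)]
229 [(506, 287, 257), (496, 280, 257), (512, 245, 232), (499, 241, 234), (627, 69, 93), (602, 74, 104), (578, 79, 116), (558, 80, 124), (534, 86, 136), (515, 86, 143)]
233 [(498, 296, 256), (488, 290, 256), (503, 256, 231), (498, 243, 226), (622, 75, 85), (602, 74, 92), (578, 80, 104), (558, 80, 111), (537, 83, 121), (516, 86, 130)]
237 [(489, 307, 256), (480, 300, 255), (495, 266, 229), (624, 99, 85), (607, 94, 88), (554, 135, 132), (583, 74, 86), (560, 78, 97), (538, 82, 108), (517, 85, 117)]
241 [(491, 307, 245), (481, 300, 245), (528, 230, 186), (622, 102, 74), (598, 106, 86), (548, 143, 127), (537, 134, 126), (559, 80, 85), (536, 84, 97), (518, 83, 104)]
245 [(498, 300, 229), (485, 297, 232), (526, 234, 178), (624, 101, 60), (598, 107, 74), (546, 146, 118), (536, 135, 114), (548, 95, 86), (503, 130, 125), (516, 87, 94)]
249 [(499, 301, 
[... 491 characters left out ...]
261 [(626, 173, 51), (612, 165, 52), (536, 227, 125), (536, 206, 111), (561, 155, 67), (549, 146, 66), (535, 140, 69), (523, 131, 68), (501, 135, 80), (491, 123, 77)]
265 [(624, 177, 42), (540, 244, 122), (529, 235, 121), (601, 133, 22), (588, 124, 22), (539, 158, 66), (528, 149, 65), (522, 132, 56), (501, 135, 67), (492, 122, 62)]
269 [(625, 177, 28), (530, 256, 123), (604, 155, 22), (593, 144, 20), (574, 141, 26), (538, 161, 55), (526, 152, 55), (520, 135, 46), (501, 135, 54), (493, 120, 48)]
273 [(617, 186, 25), (528, 258, 114), (595, 166, 21), (582, 157, 21), (564, 154, 26), (554, 143, 23), (538, 138, 27), (526, 128, 26), (500, 137, 43), (489, 127, 42)]
[0.53917553 0.22215909 0.10359861]
```

View pics/c9b.png

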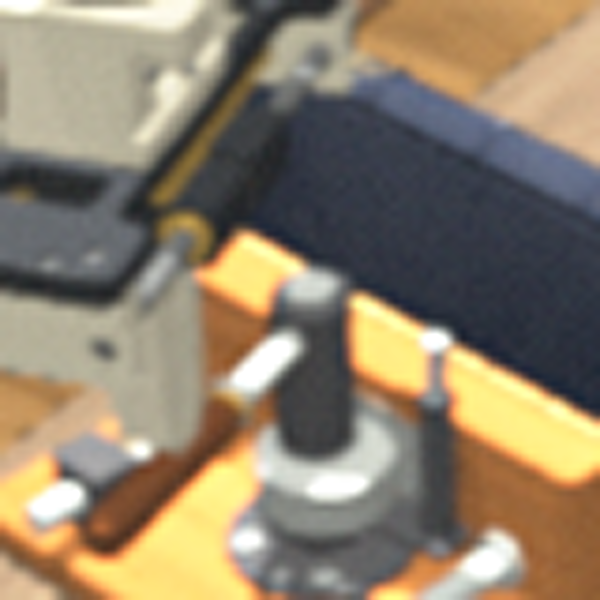

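```bash
python3 -c "
from h import *
print('side8 TCP proj',proj('side',[.5726,.2263,.1088]), 'side7', proj('side',[.5698,.2248,.1991]),'side6',proj('side',[.5422,.0703,.2636]))
W=world('side',np.load('pics/side8.npy')); im=np.load('pics/side8_im.npy')
for v in range(232,262,3): print(v,[tuple(np.round(W[v,u]*1000).astype(int).tolist()) if W[v,u,2]==W[v,u,2] else 0 for u in range(196,214,3)])
for f,c in(('side8',(175,215,215,275)),('side7',(175,215,215,275)),('side6',(150,215,215,275))):
  pass
o=[]
for f,(u,v),p in(('side8',(205,250),[.5726,.2263,.1088]),('side7',(215,222),[.5698,.2248,.1991]),('side6',(250,170),[.5422,.0703,.2636]),('side9',(218,260),[.5392,.2222,.1036])):
  a=cv2.imread(f'pics/{f}.png'); q=proj('side',p); a=a.copy(); cv2.circle(a,(round(q[0]),round(q[1])),1,(0,0,255),-1); o.append(cv2.resize(a[v-30:v+30,u-30:u+30],(200,200),interpolation=cv2.INTER_NEAREST))
cv2.imwrite('pics/c9c.png',np.hstack(o))
"
```

```text
side8 TCP proj (np.float64(205.5064448463781), np.float64(260.85419408414407)) side7 (np.float64(203.69938072425617), np.float64(229.11114657315517)) side6 (np.float64(252.9348696189387), np.float64(180.58659336074632))
232 [(535, 284, 237), (535, 275, 232), (562, 239, 202), (563, 228, 196), (566, 216, 188), (1536, -840, -764)]
235 [(536, 285, 230), (568, 244, 194), (561, 241, 195), (563, 230, 188), (564, 219, 182), (1518, -818, -767)]
238 [(577, 245, 184), (569, 243, 186), (562, 241, 187), (562, 231, 181), (565, 219, 173), (1484, -779, -754)]
241 [(577, 246, 176), (571, 242, 176), (561, 243, 180), (563, 231, 172), (566, 219, 164), (1465, -756, -755)]
244 [(1526, -692, -763), (572, 243, 168), (562, 243, 172), (562, 233, 166), (563, 222, 159), (1455, -743, -766)]
247 [(1501, -664, -758), (573, 242, 159), (565, 241, 161), (564, 232, 156), (564, 223, 151), (1439, -724, -770)]
250 [(1486, -647, -763), (572, 244, 152), (564, 243, 155), (562, 235, 150), (563, 224, 143), (693, 76, 0)]
253 [(1460, -619, -757), (1462, -645, -774), (565, 243, 145), (562, 237, 143), (565, 223, 133), (686, 84, -3)]
256 [(1452, -608, -768), (1438, -618, -769), (695, 112, 0), (689, 107, -1), (682, 101, -1), (654, 119, 22)]
259 [(1423, -577, -758), (691, 129, 2), (687, 121, -2), (634, 165, 49), (623, 165, 54), (618, 159, 52)]
```

View pics/c9c.png

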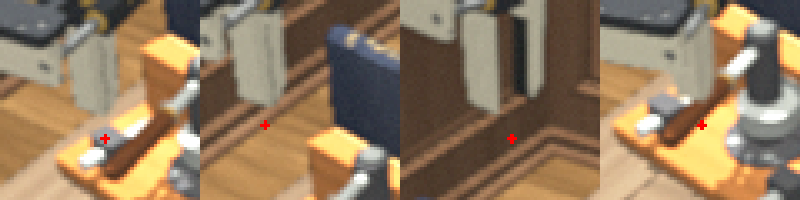

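The pictures show the real fingertips about 28 mm above the reported TCP (finger end at z≈0.137 when the TCP read 0.109). The finger therefore passed above the lever without touching it. I'll back off to the far side and go lower, checking against the image.

```bash
python3 -c "
from h import *
arc([(16.3,.034,.104),(16.3,.034,.079)]);"
```

```text
t 12.2 p [0.5392 0.2222 0.1036] F [ 1.33  0.33 -0.25]
16.3 0.034 [0.573 0.226 0.104] sh [3.33, 0.62, -0.05] rot [0.0, 0.02, 1.11]
16.3 0.034 [0.573 0.226 0.079] sh [3.34, 0.62, 2.45] rot [0.0, 0.02, 1.11]
```

>>> carry_out(
  targets=[
    [[1.5,0.2,0],[0,0,0.5],0],
    [[3.3,0.6,0],[0,0,1.1],0],
    [[3.3,0.6,0],[0,0,1.1],0],
    [[3.3,0.6,0],[0,0,1.1],0],
    [[3.3,0.6,1],[0,0,1.1],0],
    [[3.3,0.6,2],[0,0,1.1],0],
    [[3.3,0.6,2.45],[0,0,1.1],0],
    [[3.3,0.6,2.45],[0,0,1.1],0],
  ],
)

```text
t: 13.0
ee_pos: [0.5723, 0.2252, 0.0773]
orientation: [0.998, 0.067, -0.002, 0.001]
contact_force: [-0.2, 0.7, 0.3]
finger_gap: 0.0002
```

```bash
python3 -c "
from h import *
snap('side','side10'); s=arm.sense(); 
W=world('side',np.load('pics/side10.npy')); 
for v in range(240,272,3): print(v,[tuple(np.round(W[v,u]*1000).astype(int).tolist()) if W[v,u,2]==W[v,u,2] else 0 for u in range(196,214,3)])
b=cv2.imread('pics/side10.png'); 
q=proj('side',s['ee_pos']+[0,0,.029]);print(q)
cv2.imwrite('pics/c10.png',cv2.resize(b[190:290,160:260],(600,600),interpolation=cv2.INTER_CUBIC))
arc([(16.3,.034,.077)])
"
```

```text
240 [(528, 294, 225), (561, 252, 189), (538, 266, 206), 0, (537, 249, 196), (1474, -767, -758)]
243 [(579, 244, 169), (538, 276, 204), (537, 268, 199), (561, 234, 169), (566, 220, 159), (1464, -754, -769)]
246 [(535, 289, 205), (570, 245, 165), (562, 244, 167), (563, 233, 160), (567, 219, 150), (569, 207, 142)]
249 [(1492, -654, -763), (573, 243, 154), (565, 241, 156), (564, 233, 151), (564, 223, 145), (567, 210, 136)]
252 [(1471, -631, -762), (576, 241, 143), (566, 242, 147), (563, 235, 144), (565, 223, 136), (564, 214, 131)]
255 [(1452, -609, -761), (577, 241, 134), (566, 243, 139), (562, 237, 137), (567, 222, 126), (564, 215, 123)]
258 [(1437, -591, -766), (577, 243, 126), (569, 241, 128), (564, 236, 127), (565, 225, 119), (563, 217, 115)]
261 [(695, 137, -1), (578, 243, 117), (569, 241, 119), (561, 240, 122), (564, 227, 113), (613, 165, 52)]
264 [(663, 170, 23), (659, 163, 21), (653, 158, 20), (564, 238, 111), (563, 229, 105), (541, 242, 123)]
267 [(659, 175, 19), (648, 175, 23), (624, 188, 42), (622, 179, 38), (541, 252, 121), (536, 249, 121)]
270 [(651, 184, 18), (628, 196, 36), (621, 192, 36), (626, 177, 24), (534, 261, 122), (529, 257, 121)]
(np.float64(205.69758071330074), np.float64(261.2484232339548))
t 13.05 p [0.5729 0.2255 0.078 ] F [0.22 0.19 0.44]
16.3 0.034 [0.573 0.226 0.077] sh [0.0, -0.01, 0.1] rot [0.01, 0.03, 0.0]
```

View pics/c10.png

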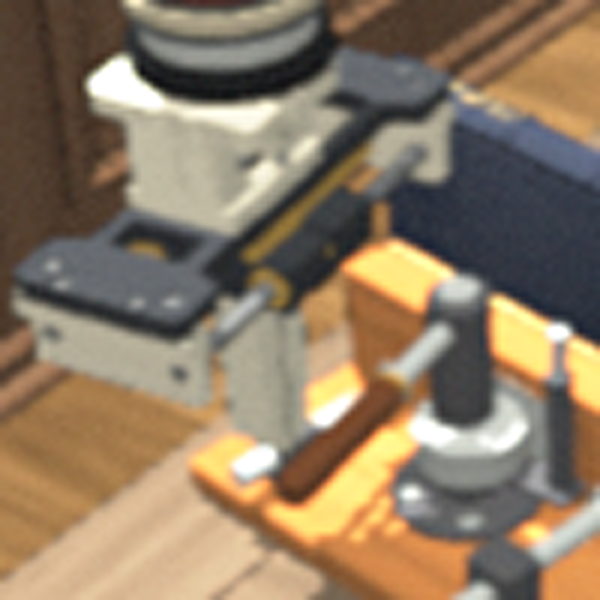

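>>> carry_out(
  targets=[
    [[-0.7,0,0],[0,0,0],0],
    [[-1.3,0,0],[0,0,0],0],
    [[-1.8,0,0],[0,0,0],0],
    [[-2.3,0,0],[0,0,0],0],
  ],
)

```text
t: 13.45
ee_pos: [0.5537, 0.2234, 0.0795]
orientation: [0.998, 0.066, 0.003, -0.001]
contact_force: [6.0, 1.6, -3.8]
finger_gap: 0.0005
```

```bash
python3 -c "
from h import *
snap('side','side11')
arc([(22,.017,.077),(28,.017,.077),(34,.017,.077),(40,.017,.077),(46,.017,.077),(52,.017,.077),(58,.017,.077)]);"; python3 lev.py side11
```

```text
t 13.5 p [0.5528 0.2233 0.0796] F [ 4.9   1.13 -2.87]
22 0.017 [0.547 0.223 0.077] sh [-0.58, -0.09, 0.26] rot [-0.0, -0.03, -0.71]
28 0.017 [0.537 0.222 0.077] sh [-1.54, -0.12, 0.25] rot [0.0, -0.03, -1.46]
34 0.017 [0.528 0.221 0.077] sh [-2.49, -0.06, 0.25] rot [0.0, -0.03, -2.21]
40 0.017 [0.519 0.218 0.077] sh [-3.44, 0.11, 0.24] rot [0.0, -0.03, -2.96]
46 0.017 [0.51  0.214 0.077] sh [-4.36, 0.37, 0.24] rot [0.01, -0.03, -3.71]
52 0.017 [0.502 0.209 0.077] sh [-5.25, 0.73, 0.24] rot [0.01, -0.03, -4.46]
58 0.017 [0.494 0.203 0.077] sh [-6.1, 1.18, 0.23] rot [0.01, -0.03, -5.21]
side11 189 phi [11.3 18.7 23.4] r [ 62. 129.] z [116. 125.]
```

>>> carry_out(
  targets=[
    [[-0.6,-0.1,0.1],[0,0,-0.7],0],
    [[-1.5,-0.1,0.1],[0,0,-1.4],0],
    [[-2.5,-0.05,0.1],[0,0,-2.2],0],
    [[-3.4,0.1,0.1],[0,0,-2.9],0],
    [[-3.9,0.2,0.1],[0,0,-3.3],0],
  ],
)

```text
t: 14.0
ee_pos: [0.5154, 0.2165, 0.0795]
orientation: [0.956, 0.294, 0.003, -0.0]
contact_force: [5.7, 0.6, -0.9]
finger_gap: 0.0002
```

```bash
python3 -c "
from h import *
snap('side','side12')
arc([(46,.017,.077),(52,.017,.077),(58,.017,.077),(64,.017,.077),(70,.017,.077),(75,.017,.077)]);
b=cv2.imread('pics/side12.png'); 
cv2.imwrite('pics/c12.png',cv2.resize(b[190:290,160:260],(600,600),interpolation=cv2.INTER_CUBIC))
"; python3 lev.py side12
```

```text
t 14.05 p [0.5147 0.2161 0.0794] F [4.63 0.4  0.3 ]
46 0.017 [0.51  0.214 0.077] sh [-0.51, -0.07, 0.24] rot [0.01, -0.03, -0.38]
52 0.017 [0.502 0.209 0.077] sh [-1.47, -0.15, 0.24] rot [0.01, -0.03, -1.13]
58 0.017 [0.494 0.203 0.077] sh [-2.42, -0.12, 0.23] rot [0.01, -0.03, -1.88]
64 0.017 [0.487 0.197 0.077] sh [-3.37, -0.0, 0.23] rot [0.02, -0.03, -2.63]
70 0.017 [0.48  0.19  0.077] sh [-4.31, 0.22, 0.22] rot [0.02, -0.03, -3.38]
75 0.017 [0.476 0.184 0.077] sh [-5.06, 0.48, 0.22] rot [0.02, -0.03, -4.01]
side12 107 phi [36.7 41.9 45.1] r [ 92. 131.] z [115. 125.]
```

View pics/c12.png

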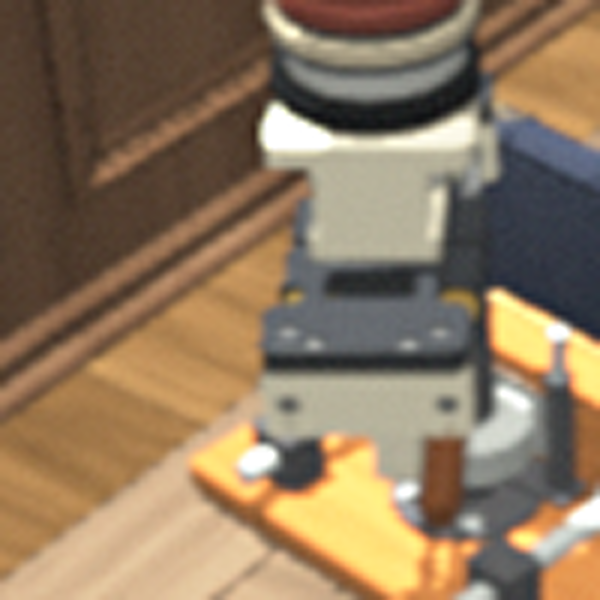

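The lever is following the finger and is now at about 42°, with a push force of about 5 N. Continuing.

>>> carry_out(
  targets=[
    [[-0.9,-0.1,0.1],[0,0,-0.7],0],
    [[-1.7,-0.15,0.1],[0,0,-1.3],0],
    [[-2.4,-0.1,0.1],[0,0,-1.9],0],
    [[-3.1,-0.05,0.1],[0,0,-2.4],0],
    [[-3.7,0.1,0.1],[0,0,-2.9],0],
  ],
)

```text
t: 14.55
ee_pos: [0.4853, 0.1966, 0.0787]
orientation: [0.877, 0.48, 0.003, -0.0]
contact_force: [4.1, 3.1, 1.6]
finger_gap: 0.0001
```

```bash
python3 -c "
from h import *
snap('side','side13')
arc([(70,.017,.077),(72,.017,.077),(74,.017,.077),(76,.017,.077),(78,.017,.077),(80,.017,.077),(85,.017,.077),(90,.017,.077)]);
"; python3 lev.py side13
```

```text
t 14.6 p [0.4843 0.1954 0.0785] F [4.71 2.38 2.71]
70 0.017 [0.48  0.19  0.077] sh [-0.67, -0.04, 0.15] rot [0.01, -0.03, -0.48]
72 0.017 [0.478 0.188 0.077] sh [-0.99, -0.08, 0.15] rot [0.01, -0.03, -0.73]
74 0.017 [0.476 0.185 0.077] sh [-1.3, -0.1, 0.15] rot [0.01, -0.03, -0.98]
76 0.017 [0.475 0.182 0.077] sh [-1.62, -0.11, 0.15] rot [0.01, -0.03, -1.23]
78 0.017 [0.473 0.18  0.077] sh [-1.94, -0.11, 0.14] rot [0.02, -0.03, -1.48]
80 0.017 [0.471 0.177 0.077] sh [-2.26, -0.1, 0.14] rot [0.02, -0.03, -1.73]
85 0.017 [0.468 0.17  0.077] sh [-3.06, -0.02, 0.14] rot [0.02, -0.03, -2.36]
90 0.017 [0.465 0.162 0.077] sh [-3.84, 0.13, 0.14] rot [0.02, -0.03, -2.98]
side13 123 phi [47.5 63.1 67.8] r [ 89. 130.] z [111. 126.]
```

>>> carry_out(
  targets=[
    [[-0.5,-0.05,0],[0,0,-0.4],0],
    [[-1,-0.1,0],[0,0,-0.75],0],
    [[-1.5,-0.1,0],[0,0,-1.1],0],
    [[-1.5,-0.1,0],[0,0,-1.1],0],
  ],
)

```text
t: 15.0
ee_pos: [0.4751, 0.1842, 0.0783]
orientation: [0.839, 0.544, 0.002, -0.001]
contact_force: [2.9, 3.7, 3.2]
finger_gap: 0.0005
```

```bash
python3 -c "
from h import *
arc([(75,.017,.077),(77,.017,.077),(79,.017,.077),(81,.017,.077),(83,.017,.077),(85,.017,.077),(90,.017,.077)]);
"
```

```text
t 15.0 p [0.4751 0.1842 0.0783] F [2.85 3.73 3.24]
75 0.017 [0.476 0.184 0.077] sh [-0.03, 0.06, 0.13] rot [0.01, -0.03, -0.04]
77 0.017 [0.474 0.181 0.077] sh [-0.35, 0.01, 0.13] rot [0.01, -0.03, -0.29]
79 0.017 [0.472 0.178 0.077] sh [-0.66, -0.03, 0.13] rot [0.01, -0.03, -0.54]
81 0.017 [0.471 0.175 0.077] sh [-0.98, -0.06, 0.13] rot [0.01, -0.03, -0.79]
83 0.017 [0.469 0.173 0.077] sh [-1.3, -0.08, 0.13] rot [0.01, -0.03, -1.04]
85 0.017 [0.468 0.17  0.077] sh [-1.62, -0.09, 0.12] rot [0.01, -0.03, -1.29]
90 0.017 [0.465 0.162 0.077] sh [-2.42, -0.06, 0.12] rot [0.01, -0.03, -1.92]
```

>>> carry_out(
  targets=[
    [[-0.15,0,0],[0,0,-0.12],0],
    [[-0.3,0,0],[0,0,-0.25],0],
    [[-0.3,0,0],[0,0,-0.25],0],
  ],
)

```text
t: 15.3
ee_pos: [0.4735, 0.182, 0.0782]
orientation: [0.829, 0.559, 0.002, -0.001]
contact_force: [2.0, 5.3, 3.0]
finger_gap: 0.0001
```

>>> carry_out(
  targets=[
    [[-0.1,0,0],[0,0,-0.08],0],
    [[-0.2,0,0],[0,0,-0.16],0],
    [[-0.2,0,0],[0,0,-0.16],0],
  ],
)

```text
t: 15.6
ee_pos: [0.4725, 0.1804, 0.0781]
orientation: [0.823, 0.569, 0.002, -0.001]
contact_force: [2.4, 4.3, 3.7]
finger_gap: 0.0006
```

>>> carry_out(
  targets=[
    [[-0.1,0,0],[0,0,-0.08],0],
    [[-0.2,0,0],[0,0,-0.16],0],
    [[-0.2,0,0],[0,0,-0.16],0],
  ],
)

```text
t: 15.9
ee_pos: [0.4715, 0.1786, 0.0781]
orientation: [0.816, 0.578, 0.001, -0.001]
contact_force: [2.2, 4.9, 4.1]
finger_gap: 0.0004
```

>>> carry_out(
  targets=[
    [[-0.1,0,0],[0,0,-0.08],0],
    [[-0.2,0,0],[0,0,-0.16],0],
    [[-0.2,0,0],[0,0,-0.16],0],
  ],
)

```text
t: 16.2
ee_pos: [0.4705, 0.1769, 0.078]
orientation: [0.81, 0.587, 0.001, -0.001]
contact_force: [1.7, 5.0, 3.0]
finger_gap: 0.0005
```

>>> carry_out(
  targets=[
    [[-0.1,0,0],[0,0,-0.08],0],
    [[-0.15,0,0],[0,0,-0.12],0],
    [[-0.15,0,0],[0,0,-0.12],0],
  ],
)

```text
t: 16.5
ee_pos: [0.4698, 0.1757, 0.078]
orientation: [0.805, 0.594, 0.001, -0.001]
contact_force: [1.0, 5.4, 4.0]
finger_gap: 0.0005
```

>>> carry_out(
  targets=[
    [[-0.1,0,0],[0,0,-0.08],0],
    [[-0.15,0,0],[0,0,-0.12],0],
    [[-0.15,0,0],[0,0,-0.12],0],
  ],
)

```text
t: 16.8
ee_pos: [0.4691, 0.1744, 0.078]
orientation: [0.8, 0.6, 0.001, -0.002]
contact_force: [0.7, 5.4, 4.4]
finger_gap: 0.0002
```

>>> carry_out(
  targets=[
    [[-0.1,0,0],[0,0,-0.08],0],
    [[-0.15,0,0],[0,0,-0.12],0],
    [[-0.15,0,0],[0,0,-0.12],0],
  ],
)

```text
t: 17.1
ee_pos: [0.4685, 0.1731, 0.078]
orientation: [0.795, 0.607, 0.001, -0.002]
contact_force: [0.7, 6.2, 5.3]
finger_gap: 0.0004
```

>>> carry_out(
  targets=[
    [[-0.1,0,0],[0,0,-0.08],0],
    [[-0.15,0,0],[0,0,-0.12],0],
    [[-0.15,0,0],[0,0,-0.12],0],
  ],
)

```text
t: 17.4
ee_pos: [0.4678, 0.1718, 0.0779]
orientation: [0.789, 0.614, 0.001, -0.002]
contact_force: [-0.7, 5.9, 4.1]
finger_gap: 0.0008
```

```bash
python3 -c "
from h import *
arc([(83,.017,.077),(85,.017,.077),(87,.017,.077),(90,.017,.077)]);
"
```

```text
t 17.4 p [0.4678 0.1718 0.0779] F [-0.68  5.92  4.1 ]
83 0.017 [0.469 0.173 0.077] sh [0.11, 0.1, 0.09] rot [-0.01, -0.03, 0.18]
85 0.017 [0.468 0.17  0.077] sh [-0.21, 0.04, 0.09] rot [-0.01, -0.03, -0.07]
87 0.017 [0.466 0.167 0.077] sh [-0.52, -0.01, 0.09] rot [-0.01, -0.03, -0.32]
90 0.017 [0.465 0.162 0.077] sh [-1.0, -0.07, 0.09] rot [-0.01, -0.03, -0.7]
```

>>> carry_out(
  targets=[
    [[-0.1,0,0],[0,0,-0.06],0],
    [[-0.15,0,0],[0,0,-0.1],0],
    [[-0.15,0,0],[0,0,-0.1],0],
  ],
)

```text
t: 17.7
ee_pos: [0.4673, 0.1706, 0.0779]
orientation: [0.785, 0.619, 0.001, -0.002]
contact_force: [-0.4, 7.0, 4.8]
finger_gap: 0.0003
```

>>> carry_out(
  targets=[
    [[-0.1,0,0],[0,0,-0.06],0],
    [[-0.15,0,0],[0,0,-0.1],0],
    [[-0.15,0,0],[0,0,-0.1],0],
  ],
)

```text
t: 18.0
ee_pos: [0.4667, 0.1693, 0.0779]
orientation: [0.781, 0.625, 0.001, -0.002]
contact_force: [-0.4, 7.5, 4.1]
finger_gap: 0.0003
```

>>> carry_out(
  targets=[
    [[-0.1,0,0],[0,0,-0.06],0],
    [[-0.15,0,0],[0,0,-0.1],0],
    [[-0.15,0,0],[0,0,-0.1],0],
  ],
)

```text
t: 18.3
ee_pos: [0.4662, 0.1681, 0.0779]
orientation: [0.776, 0.63, 0.001, -0.002]
contact_force: [-0.9, 7.4, 4.6]
finger_gap: 0.0006
```

>>> carry_out(
  targets=[
    [[-0.1,0,0],[0,0,-0.06],0],
    [[-0.15,0,0],[0,0,-0.1],0],
    [[-0.15,0,0],[0,0,-0.1],0],
  ],
)

```text
t: 18.6
ee_pos: [0.4657, 0.1668, 0.0779]
orientation: [0.772, 0.636, 0.001, -0.003]
contact_force: [-1.0, 7.3, 4.5]
finger_gap: 0.0003
```

>>> carry_out(
  targets=[
    [[-0.1,0,0],[0,0,-0.06],0],
    [[-0.15,0,0],[0,0,-0.1],0],
    [[-0.15,0,0],[0,0,-0.1],0],
  ],
)

```text
t: 18.9
ee_pos: [0.4652, 0.1655, 0.0779]
orientation: [0.767, 0.641, 0.001, -0.003]
contact_force: [-2.0, 7.5, 5.3]
finger_gap: 0.0008
```

```bash
python3 -c "
from h import *
snap('side','side14');snap('top','top14')
arc([(86,.017,.077),(88,.017,.077),(90,.017,.077),(93,.017,.077)]);
a=cv2.imread('pics/top14.png')[130:270,150:290]; b=cv2.imread('pics/side14.png')[190:310,180:300]
cv2.imwrite('pics/c14.png',np.hstack([cv2.resize(a,(400,400)),cv2.resize(b,(400,400))]))"; python3 lev.py side14 top14
```

```text
t 19.0 p [0.4652 0.1655 0.0779] F [-1.47  7.46  4.95]
86 0.017 [0.467 0.168 0.077] sh [0.3, 0.13, 0.09] rot [-0.02, -0.03, 0.31]
88 0.017 [0.466 0.165 0.077] sh [-0.01, 0.06, 0.09] rot [-0.02, -0.03, 0.06]
90 0.017 [0.465 0.162 0.077] sh [-0.32, 0.01, 0.09] rot [-0.02, -0.03, -0.19]
93 0.017 [0.463 0.158 0.077] sh [-0.8, -0.06, 0.09] rot [-0.02, -0.03, -0.56]
side14 132 phi [71.1 84.3 89. ] r [ 87. 128.] z [111. 127.]
top14 13 phi [92.1 93.4 95.2] r [ 60. 101.] z [114. 123.]
```

View pics/c14.png

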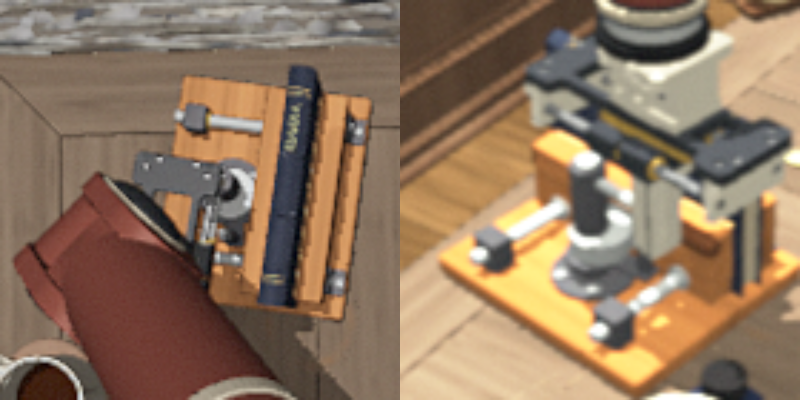

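>>> carry_out(
  targets=[
    [[-0.1,0,0],[0,0,-0.06],0],
    [[-0.15,0,0],[0,0,-0.1],0],
    [[-0.15,0,0],[0,0,-0.1],0],
  ],
)

```text
t: 19.3
ee_pos: [0.4647, 0.1642, 0.0779]
orientation: [0.763, 0.647, 0.001, -0.003]
contact_force: [-1.8, 8.2, 5.1]
finger_gap: 0.0006
```

>>> carry_out(
  targets=[
    [[-0.1,0,0],[0,0,-0.06],0],
    [[-0.15,0,0],[0,0,-0.1],0],
    [[-0.15,0,0],[0,0,-0.1],0],
  ],
)

```text
t: 19.6
ee_pos: [0.4643, 0.1629, 0.0779]
orientation: [0.758, 0.652, 0.001, -0.003]
contact_force: [-2.9, 8.8, 5.6]
finger_gap: 0.0006
```

>>> carry_out(
  targets=[
    [[-0.1,0,0],[0,0,-0.06],0],
    [[-0.15,0,0],[0,0,-0.1],0],
    [[-0.15,0,0],[0,0,-0.1],0],
  ],
)

```text
t: 19.9
ee_pos: [0.4639, 0.1616, 0.0779]
orientation: [0.753, 0.658, 0.001, -0.003]
contact_force: [-2.6, 8.4, 6.0]
finger_gap: 0.0002
```

>>> carry_out(
  targets=[
    [[-0.1,0,0],[0,0,-0.06],0],
    [[-0.15,0,0],[0,0,-0.1],0],
    [[-0.15,0,0],[0,0,-0.1],0],
  ],
)

```text
t: 20.2
ee_pos: [0.4635, 0.1603, 0.0779]
orientation: [0.749, 0.663, 0.001, -0.003]
contact_force: [-3.5, 9.5, 5.2]
finger_gap: 0.0005
```

>>> carry_out(
  targets=[
    [[-0.1,0,0],[0,0,-0.06],0],
    [[-0.15,0,0],[0,0,-0.1],0],
    [[-0.15,0,0],[0,0,-0.1],0],
  ],
)

```text
t: 20.5
ee_pos: [0.4632, 0.1597, 0.0779]
orientation: [0.744, 0.668, 0.001, -0.004]
contact_force: [-3.2, 10.5, 4.9]
finger_gap: 0.0003
```

>>> carry_out(
  targets=[
    [[-0.05,0,0],[0,0,0],0],
    [[-0.1,0,0],[0,0,0],0],
    [[-0.1,0,0],[0,0,0],0],
  ],
)

```text
t: 20.8
ee_pos: [0.4633, 0.1597, 0.0779]
orientation: [0.744, 0.668, 0.002, -0.004]
contact_force: [-3.8, 11.9, 4.1]
finger_gap: 0.0002
```

>>> carry_out(
  targets=[
    [[-0.1,0,0],[0,0,0],0],
    [[-0.2,0,0],[0,0,0],0],
    [[-0.2,0,0],[0,0,0],0],
  ],
)

```text
t: 21.1
ee_pos: [0.4633, 0.1598, 0.078]
orientation: [0.743, 0.669, 0.003, -0.005]
contact_force: [-2.4, 14.3, 1.9]
finger_gap: 0.0006
```

The stop is felt: the force rose from 8 to 14 N over 3 mm of command while the tool stayed still. Backing off.

>>> carry_out(
  targets=[
    [[0.4,0,0],[0,0,0],0],
    [[1,0,0],[0,0,0],0],
    [[2,0,0],[0,0,0],0],
    [[3.5,0,0],[0,0,0],0],
    [[3.5,0,-2],[0,0,0],0],
    [[3.5,0,-5],[0,0,0],0],
    [[3.5,0,-9],[0,0,0],0],
    [[3.5,0,-13],[0,0,0],0],
  ],
)

```text
t: 21.9
ee_pos: [0.4683, 0.185, 0.2077]
orientation: [0.745, 0.667, -0.002, -0.001]
contact_force: [1.4, -1.8, 0.2]
finger_gap: 0.0001
```

>>> carry_out(
  targets=[
    [[2,4,-2],[0,0,0],0],
    [[4,8,-4],[0,0,0],0],
    [[6,12,-4],[0,0,0],0],
    [[6,12,-4],[0,0,0],0],
    [[6,12,-4],[0,0,0],0],
  ],
)

```text
t: 22.4
ee_pos: [0.5944, 0.2319, 0.2449]
orientation: [0.745, 0.667, -0.003, -0.001]
contact_force: [-0.7, 0.4, 0.6]
finger_gap: 0.0003
```

```bash
python3 -c "
from h import *
snap('side','side15');snap('top','top15')
arc([(93,.017,.077)]);
a=cv2.imread('pics/top15.png')[130:270,150:290]; b=cv2.imread('pics/side15.png')[180:320,180:320]
cv2.imwrite('pics/c15.png',np.hstack([cv2.resize(a,(400,400)),cv2.resize(b,(400,400))]))"; python3 lev.py side15 top15; python3 m2.py side15 .022 -8.7 .5433 .0666
```

```text
t 22.5 p [0.5936 0.2315 0.2461] F [ 0.64  0.2  -0.29]
93 0.017 [0.463 0.158 0.077] sh [-8.71, -12.09, 16.98] rot [-0.03, 0.02, -0.07]
side15 168 phi [85.8 89.1 92.7] r [ 61. 128.] z [112. 124.]
top15 90 phi [87.4 93.7 98.2] r [57. 92.] z [116. 126.]
0.042 51 [-108.3  -98.2   10.2] | 0.052 57 [-108.2  -98.     3.2] | 0.062 56 [-108.9  -96.4    6.4] | 0.072 49 [-109.6  -98.2   10.3] | 0.082 136 [-108.5   95.8   14.5] | 0.092 341 [-108.9  102.7   13. ] | 0.102 199 [-108.6   99.3   12. ] | 0.112 217 [-108.2  100.2   11.9] | 0.122 198 [-109.   100.3   12. ] | 0.132 215 [-108.7   99.7   11.8] | 0.142 214 [-109.8  100.8   12.2] | 0.152 218 [-108.2   99.3   12. ] | 0.162 238 [-107.6  103.    11.3] | 
yaw,tilt [ 0.06354431 -0.15774783]
```

View pics/c15.png

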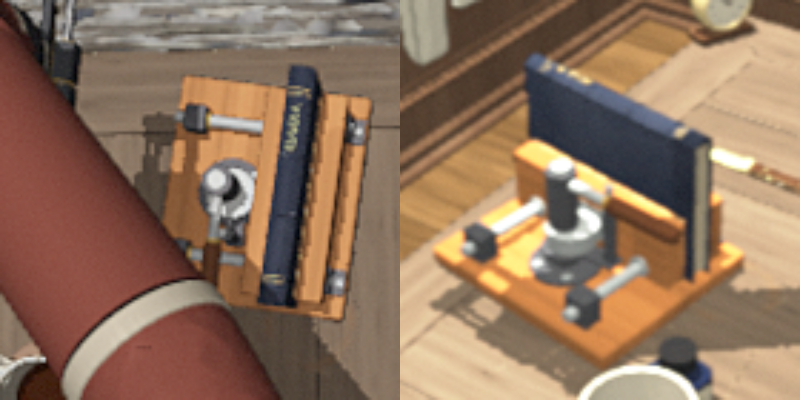

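```bash
python3 -c "
from h import *
W0=world('top',np.load('pics/top0.npy'));W=world('top',np.load('pics/top15.npy'))
for n,(u,v) in dict(clock=(404,144),opener=(319,215)).items(): print(n,np.round(W0[v,u],3),np.round(W[v,u],3))
a,b=cv2.imread('pics/top0.png'),cv2.imread('pics/top15.png'); cv2.imwrite('pics/c16.png',b)
print(order.hand_in())"
```

```text
clock [ 0.677 -0.345  0.084] [ 0.677 -0.345  0.086]
opener [ 0.496 -0.118  0.009] [ 0.496 -0.118  0.012]
the job is handed in; nothing more can be done
None
```

View pics/c16.png

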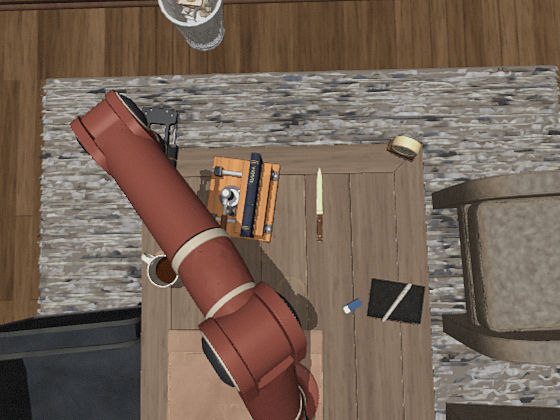

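The book is clamped spine up in the press with the lever against its stop, and the job was handed in at about 22.5 s with the arm clear.

- **Book:** it stands on the bed, centred along the cheeks to about 1 mm. The last side view shows it upright and about flush against the fixed cheek.
- **Lever:** I pushed it round from about 17° to about 90–92°. There the tool stopped moving while the force rose from about 10 N to 14 N, so I took that as the pin and backed off. The two cameras put the final lever angle at 89° and 94°, both within the stop's range allowing for camera error.
- **Other things on the desk:** the clock and letter opener read the same as at the start. The mug shows in the last top view, apparently where it was, and the ink bottle in the last side view. I did not measure either of them again.

**What disagreed:**
- **Finger height:** the real finger ends showed about 28 mm above the reported tool position, so my first lever push passed over the lever without touching it. I went lower and repeated it.
- **Cameras:** the two views differed by 3–4 mm, so I placed the book by measuring it and the press in the same side view.
- **Detection network:** its lever-pivot point was about 50 mm off, so I used depth measurements instead.

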